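Turn over the kit stand's nest plate and load the wheel nuts

TASK

Change the kit stand over to its pocket side: pull the lock slide fully open, turn the nest plate over so that its pocket faces up, seat it flush on the two locating pins again, and push the lock slide fully home over it. Only then turn the parts carousel until the bay with the wheel nuts faces the pointer, and put every wheel nut into the plate's pocket. Leave everything else where it is.

Things in the scene. Friction and masses are not known exactly. Their poses are not given: they have to be found in the camera images.
- nest_plate: Reversible aluminium plate 146 (own x) x 62 (y) x 26 (z) mm, 0.35 kg, origin at its centre. Own +z: plain face (3 thin lines), up at the start; own -z: pocket face, pocket 92 x 36 x 10 mm deep in its middle. Two through holes on the centre line: 16 mm wide at own x = -60, 9.5 mm at x = +56. Can be pinched across the 62 mm width (overhangs the pedestal); stands by itself on either 62 x 26 end.
- stand: Fixed kit stand: foot 10 mm high, from own x = -76 to 180 mm, 90 wide; pedestal 152 (x) x 36 (y) mm, top 45 mm above the table, carrying the plate. Origin on the table under the pedestal's middle; own x runs towards the lock. Two pins on the centre line, 6 mm straight then tapering, 16 mm high: thick (13 mm, tip 6) at x = -60, thin (6.4 mm, tip 2.8) at x = +56.
- seat (a point): Where the plate's centre lies when seated, 58 mm above the table; axes as the stand's. The plate seats with either face up, but only with its wide hole on the thick pin: own x of plate and stand point the same way, before and after it is turned over.
- lock (a joint): Lock slide at the stand's +x end, m: 0 fully home (locked), 0.030 fully open; grows along the stand's +x. 2 N of friction, stays where left. When home its tongue (22 mm wide, 74 to 82 mm above the table) reaches 8 mm over the plate's +x end; its 30 mm wide block begins 11 mm beyond that end; its knob's top is 114 mm above the table.
- lock_grip (a point): On the black knob of the lock slide: the knob is 24 (stand's x) x 18 (stand's y) x 30 mm high; this point is in its middle, 12 mm below its top; moves with the slide.
- carousel: Round grey tray, 250 mm wide, turning about the vertical through its origin (underside centre, 22 mm above the table). Floor 6 mm, rim and dividers 18 mm above the origin. Four bays, dividers at 45 degrees to own x, y: wheel nuts towards own -x, studs +x, brass sleeves +y. 0.12 N m of friction, stays where left; turns at least 6 rad either way from the start.
- carousel_grip (a point): On the carousel's axis, in the black grip bar on its hub: bar 50 mm long (carousel's y) x 14 mm (carousel's x) x 28 mm high, from 58 to 86 mm above the table; this point 74 mm above the table.
- nut_bay (a point): On top of the carousel's rim, in the middle of the wheel nuts' bay, 125 mm from the axis (carousel's -x).
- pointer (a point): Steel pointer (a small cone on a bar) fixed to the carousel's foot, 160 mm from the carousel's axis, on the robot's side; the bay faces it when the nut_bay point is nearest to it.
- nut1: Steel wheel nut 24 mm high, 60 g: round flange 28 mm wide, 5 mm high, above it a hexagon 22 mm across flats (flats face own +-x and every 60 degrees). Origin at the centre of its underside, own z up through the nut. Stands in the carousel's nut bay at the start; two or three nuts are there, absent ones read None.
- nut2: Second wheel nut, as nut1; may be absent.
- nut3: Third wheel nut, as nut1; may be absent.
- nut1_mid (a point): Middle of nut1, 12 mm above its underside.
- nut2_mid (a point): Middle of nut2.
- nut3_mid (a point): Middle of nut3.
- sleeve1: Brass flanged sleeve, 20 mm high, 22 mm wide, in another bay of the carousel; stays on the carousel.
- sleeve2: Second brass sleeve, likewise.
- brake_disc: Grey brake disc 220 mm wide, 45 mm high, lying on the table to the robot's left; leave alone. Origin at the centre of its underside.
- parts_carton: Cardboard carton 80 x 90 x 50 mm beyond the work; leave alone. Origin at the centre of its underside.
- cleaner_bottle: Grey bottle 64 mm wide, 190 mm high, to the robot's right; leave alone. Origin at the centre of its underside.

How it is judged:
By the outcome, as a careful person would: the job done as asked, in the order asked, and still so for the second after the job is handed in, with the robot touching nothing.
Of nut1, nut2, nut3 only 2 to 3 are there at a start; the rules pass over those that are not, and their reading is None.
At some moment in a run one of nut1, nut2, nut3 may be knocked a few centimetres aside while the robot is not near it.
It also fails if it takes over 208 s, if anything falls off the work surface, if the arm or the gripper's body presses on something with over 40 N, if the wrist force passes 120 N, or if a joint passes its speed limit or range.

ROBOT

A 6-joint arm with a two-finger parallel gripper is mounted at the origin on the work surface. World frame = base frame: x ahead of the robot, y to its left, z up, the work surface at z = 0. Lengths are in mm, angles in rad, forces in N, time in s.
With the tool pointing down it reaches from about 350 to 775 mm from the base axis. Payload 7.3 kg.
Tool frame: the origin (TCP) lies midway between the tips of the shut fingers; the grasp point (between the pads) lies bot.tcp_to_grasp behind it (bot.tcp_to_grasp is the distance from the TCP to the grasp point, in mm); z points along the fingers, y is the direction in which the jaws open and shut (so a half turn about z gives the same grasp; the last joint's range is limited). The gripper opens to 92 mm and grips with 3 to 60 N. Pads are 19 mm wide; open, the fingers measure 130 mm over their backs; the gripper's body (75 mm by 190 mm) begins 47 mm behind the grasp point.
Start: joints at [-1.475, 0.342, 1.524, -0, 1.275, -0.146], TCP at [125.733, -509.741, 226.741] pointing down, gripper open.
Joint ranges: [-2.53, 2.53], [-0.77, 2.02], [0.04, 2.7], [-1, 4.14], [0.28, 2.66], [-3.11, 3.11]. Speed limits (rad/s): [2.57, 2.57, 3.14, 3.14, 3.14, 3.14].

INTERFACE

Orientations are given as [roll, pitch, yaw] about the fixed x, y, z axes, in that order (R = Rz(yaw) Ry(pitch) Rx(roll)).
In Python, from plant import bot gives the robot as it stands.
- The arm moves only by the shell command python3 -m inch 'ROWS'. ROWS is JSON, one flat list of numbers, 7 for each row, row after row: the shift along the world's x, y, z in cm, then the turn, a rotation vector about the world's x, y, z in degrees, then the gripper command: -1 is shut, 1 is fully open, values between are in proportion. In form: [tx, ty, tz, ax, ay, az, fingers, tx, ty, tz, ax, ay, az, fingers, ...]. A call has exactly 5 rows; each row is the pose to reach, as a shift and turn from the pose measured when the call began; what a row does not reach only later rows make up. A row lasts 1/10 s, in which the tool goes at most 50 mm and 8.59 degrees, less where a joint would pass 70% of its speed; a pose out of reach is approached as far as the arm can. A call with a gripper value outside its range is refused whole. The fingers move at their own pace and stop on an object; the grip force is fixed at half the most. Time passes only in rows, so rows that repeat a pose let the fingers close, or fill a call up. It gives the time, the measured TCP pose, the force and the opening at its end, in the units of the state.
- bot.get_obs(): the state, without advancing time (a new reading comes with each control period).
- bot.capture(name): name is "scene" or "side" or "wrist"; returns the picture (420x560x3 uint8, red, green, blue); there is no depth.
- bot.calibration(name): a dict with "fx", "fy", "cx", "cy" (pixels), "cam_to_world" (4x4, takes a point from camera to world coordinates). Camera axes: x right, y down, z forward; pixel columns grow to the right and rows downward; lengths in mm; the calibration is good to about 2 mm. A picture is of the moment at which its call begins: read the wrist's pose just before it. calibration takes no time and is no camera call; for the wrist camera it gives the pose at the moment of the call.
- bot.close_job(): hands the job in, once; it reports no verdict.
The state is a dict: "time": time; "joint_positions": joint angles; "dq": joint speeds; "tau": joint torques, N m; "tool_pos": TCP position; "tcp_rot": TCP orientation; "contact_force": force on the tool from outside, world axes, zero at the start; "moment": the same for the moment, N m; "grip_width": finger opening in mm.
Only numpy, scipy, OpenCV 4.12 (cv2) and the standard library are available. Lean on these libraries where they do the work, as an engineer would, in place of code of your own. Each camera call takes 0.05 s, during which the arm holds its last target.

## Working session

There is one attempt and no reset: what is moved stays moved. The work goes in short steps, Python scripts to look and compute and a shell command to move; the robot and the scene stay as the last step left them, time stands still between calls to the robot, and variables do not carry over. Pictures are saved under pics/ and viewed, and the job is handed in when it is done.

```bash
ls; mkdir -p pics
python3 - <<'E'
from plant import bot
import cv2,numpy as np
o=bot.get_obs(); print({k:np.round(v,3).tolist() for k,v in o.items()}); print(bot.tcp_to_grasp)
for n in ("scene","side","wrist"):
    c=bot.calibration(n); print(n,c["fx"],c["fy"],c["cx"],c["cy"],np.round(c["cam_to_world"],3).tolist())
    cv2.imwrite(f"pics/{n}0.png",bot.capture(n)[:,:,::-1])
E
```

```text
pics
{'time': 0.0, 'joint_positions': [-1.475, 0.343, 1.525, 0.0, 1.275, -0.146], 'dq': [0.0, 0.002, 0.0, -0.001, 0.003, 0.001], 'tau': [0.003, -43.123, -24.422, 0.072, 0.056, -0.0], 'tool_pos': [125.696, -509.309, 226.035], 'tcp_rot': [-3.14, -0.0, 0.242], 'contact_force': [-0.351, 0.665, 0.116], 'moment': [0.012, 0.041, -0.021], 'grip_width': 91.864}
18.8
scene 461.56919721403375 461.56919721403375 282.027106087893 207.51406139454258 [[0.266, 0.805, -0.531, 1501.23], [0.964, -0.229, 0.135, -227.079], [-0.013, -0.548, -0.837, 1538.537], [0.0, 0.0, 0.0, 1.0]]
side 492.0803661699668 492.0803661699668 272.81893788635335 220.58094238085457 [[0.884, -0.235, 0.404, 0.964], [-0.467, -0.482, 0.741, -1109.432], [0.021, -0.844, -0.536, 895.762], [0.0, 0.0, 0.0, 1.0]]
wrist 332.6511905774875 332.6511905774875 278.53988074766926 210.36034840142045 [[0.238, -0.94, -0.244, 190.45], [-0.971, -0.231, -0.059, -493.69], [-0.001, 0.251, -0.968, 384.086], [0.0, 0.0, 0.0, 1.0]]
```

View pics/scene0.png

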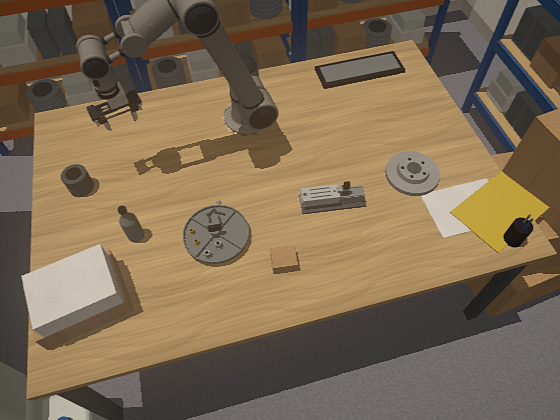

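View pics/side0.png

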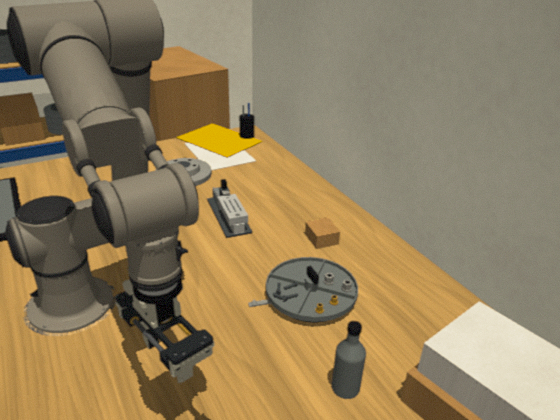

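View pics/wrist0.png

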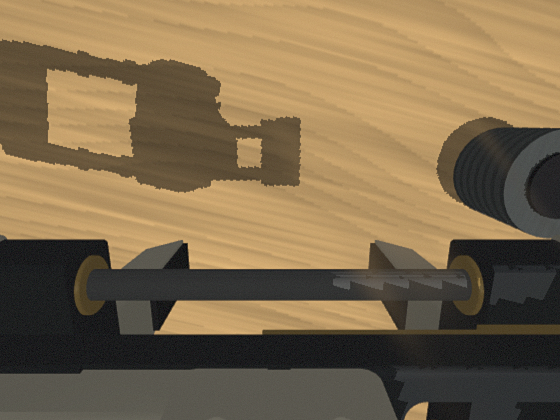

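The scene shows the stand near (333,197) with the knob at (347,187). The carousel is at (217,235) with two nuts near (219,243) and (208,252), and the arm is parked to the right. I'll zoom in and measure.

```bash
cat > h.py <<'E'
from plant import bot
import cv2,numpy as np
def shot(n,name=None):
    c=bot.calibration(n); im=bot.capture(n)
    if name: cv2.imwrite(f"pics/{name}.png",im[:,:,::-1])
    return c,im
def crop(im,x0,y0,x1,y1,s,name):
    cv2.imwrite(f"pics/{name}.png",cv2.resize(im[y0:y1,x0:x1,::-1],None,fx=s,fy=s,interpolation=cv2.INTER_CUBIC))
def ray(c,u,v):
    M=np.array(c["cam_to_world"]); d=M[:3,:3]@[(u-c["cx"])/c["fx"],(v-c["cy"])/c["fy"],1]; return M[:3,3],d/np.linalg.norm(d)
def onz(c,u,v,z):
    p,d=ray(c,u,v); return p+d*(z-p[2])/d[2]
def proj(c,P):
    M=np.array(c["cam_to_world"]); q=M[:3,:3].T@(np.array(P,float)-M[:3,3]); return np.array([c["fx"]*q[0]/q[2]+c["cx"],c["fy"]*q[1]/q[2]+c["cy"]])
def two(c1,p1,c2,p2):
    a,d=ray(c1,*p1); b,e=ray(c2,*p2); t=np.linalg.lstsq(np.stack([d,-e],1),b-a,rcond=None)[0]
    A=a+d*t[0];B=b+e*t[1]; return (A+B)/2,np.linalg.norm(A-B)
E
python3 - <<'E'
from h import *
c=bot.calibration("scene");im=cv2.imread("pics/scene0.png")[:,:,::-1]
crop(im,175,170,375,270,4,"z1")
c2=bot.calibration("side");im=cv2.imread("pics/side0.png")[:,:,::-1]
crop(im,195,165,375,325,4,"z2")
print(onz(c,217,228,40),onz(c2,311,288,40))
E
```

```text
[ 572.32047549 -246.44678777   40.        ] [ 581.49649606 -267.70162512   40.        ]
```

View pics/z1.png

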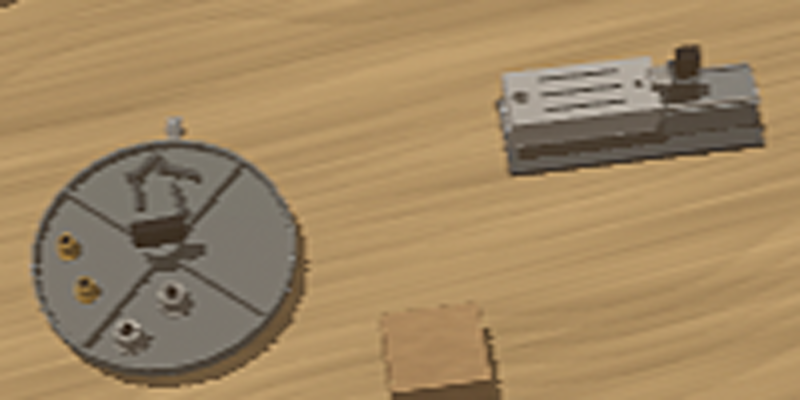

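View pics/z2.png

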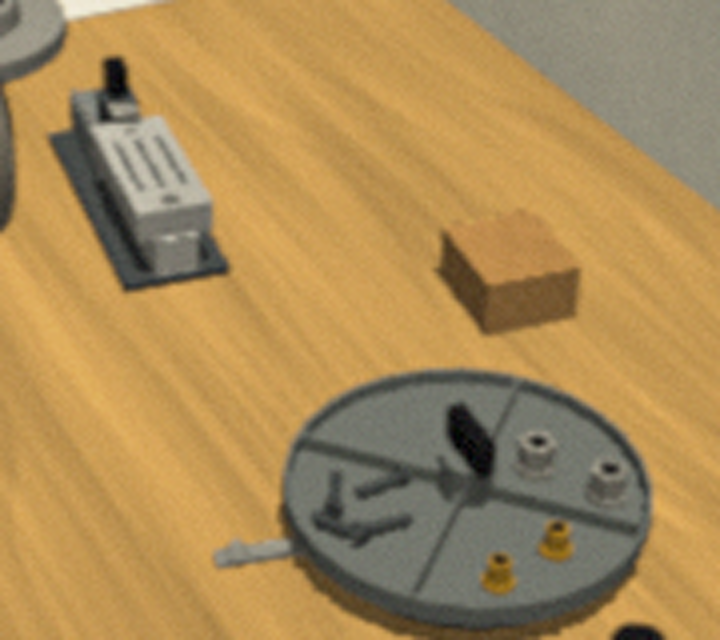

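Run:
```python
from h import *
c=bot.calibration("scene");c2=bot.calibration("side")
A=lambda p:(p[0]/4+175-.4,p[1]/4+170-.4)
B=lambda p:(p[0]/4+195-.4,p[1]/4+165-.4)
for n,p in dict(tl=(503,72),tr=(649,58),br=(662,118),bl=(512,127)).items(): print(n,onz(c,*A(p),71).round(1))
for n,p in dict(tl=(98,125),tr=(163,118),br=(210,203),bl=(142,213)).items(): print('side',n,onz(c2,*B(p),71).round(1))
h=dict(wide=((519,97),(170,199)),thin=((637,84),(132,130)),knob=((687,48),(115,62)),bar=((160,222),(472,412)),nutA=((173,290),(538,438)),nutB=((129,328),(610,467)),slA=((67,240),(498,558)),slB=((86,285),(558,525)),ptr=((174,120),(236,547)))
for n,(a,b) in h.items():
    P,e=two(c,A(a),c2,B(b)); print(n,P.round(1),round(e,1))
```

```text
tl [500.1 103.1  71. ]
tr [523.2 245.5  71. ]
br [594.  234.2  71. ]
bl [564.5  92.8  71. ]
side tl [533.2 249.8  71. ]
side tr [587.5 237.   71. ]
side br [564.6  95.3  71. ]
side bl [510.2 105.2  71. ]
wide [535.8 108.4  75.3] 0.2
thin [552.6 222.6  75.4] 0.3
knob [556.1 267.1 119.1] 4.1
bar [ 591.8 -252.1   94.6] 0.6
nutA [ 644.1 -255.7   57.4] 2.7
nutB [ 671.2 -301.9   56.2] 3.1
slA [ 559.7 -340.5   50.6] 0.6
slB [ 611.9 -331.3   50.3] 0.1
ptr [ 431.5 -219.4   16.2] 5.9
```

```bash
python3 -m inch '[5,3,3,0,0,7,1, 10,6,6,0,0,14,1, 14,10,8,0,0,20,1, 18,14,10,0,0,26,1, 20,18,10,0,0,32,1]'
```

```text
time: 0.65
tool_pos: [302.4, -361.7, 319.3]
tcp_rot: [3.141, 0.0, 0.804]
contact_force: [0.2, 0.3, 0.4]
grip_width: 92.0
```

```bash
python3 -m inch '[4,4,0,0,0,8,1, 8,8,0,0,0,16,1, 10,12,0,0,0,24,1, 10,17,0,0,0,32,1, 10,22,0,0,0,36,1]'
```

```text
time: 1.15
tool_pos: [402.7, -147.4, 318.6]
tcp_rot: [-3.141, -0.001, 1.438]
contact_force: [1.3, -0.1, -0.0]
grip_width: 91.8
```

```bash
python3 -m inch '[2,5,0,0,0,0,1, 4,9.5,0,0,0,0,1, 6,14,0,0,0,0,1, 8,18.5,0,0,0,0,1, 10,22,0,0,0,0,1]'; python3 -m inch '[2,4,0,0,0,0,1, 4,9,0,0,0,0,1, 4,13,0,0,0,0,1, 4,15,0,0,0,0,1, 4,15,0,0,0,0,1]'
python3 - <<'E'
from h import *
c,im=shot("wrist","w1"); print(np.round(c["cam_to_world"],3).tolist())
E
```

```text
time: 1.65
tool_pos: [502.8, 75.2, 318.6]
tcp_rot: [-3.141, -0.001, 1.439]
contact_force: [1.0, -1.0, -0.5]
grip_width: 91.8
time: 2.15
tool_pos: [542.2, 228.1, 317.6]
tcp_rot: [-3.14, -0.001, 1.443]
contact_force: [0.3, -0.1, 0.4]
grip_width: 91.4
[[0.992, -0.124, -0.034, 550.768], [-0.128, -0.96, -0.248, 294.202], [-0.002, 0.25, -0.968, 475.577], [0.0, 0.0, 0.0, 1.0]]
```

View pics/w1.png

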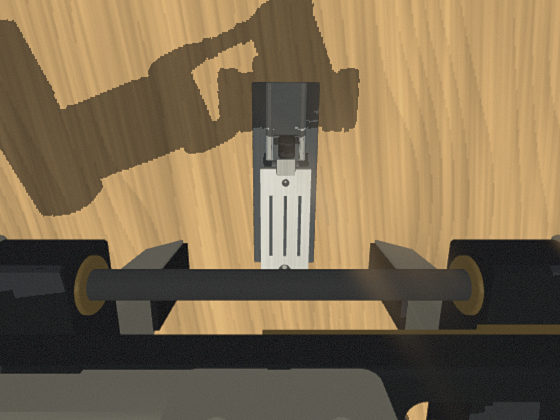

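The plate shows as white: thin hole at (285,182), wide hole partly visible at (285,268), knob at (287,147), and the foot's far end at row 82. Next I'll measure these precisely.

Run:
```python
from h import *
c=bot.calibration("wrist");im=cv2.imread("pics/w1.png")
crop(im[:,:,::-1],235,70,335,275,4,"z3")
g=cv2.cvtColor(im,cv2.COLOR_BGR2GRAY)
for v in (190,200,210,220,230,240,250):
    r=np.abs(np.diff(g[v].astype(int)));print(v,[ (i,int(g[v,i]),int(g[v,i+1])) for i in range(245,325) if r[i]>25])
for u in (268,300): print(u,g[155:180,u].tolist())
```

```text
190 [(252, 185, 107), (259, 87, 153), (260, 153, 215), (309, 210, 158), (310, 158, 108), (315, 105, 149)]
200 [(252, 174, 99), (259, 85, 154), (260, 154, 215), (268, 221, 131), (269, 131, 82), (271, 85, 154), (272, 154, 216), (282, 216, 190), (283, 190, 98), (286, 96, 212), (297, 208, 127), (298, 127, 87), (300, 87, 152), (301, 152, 215), (309, 213, 132), (310, 132, 103), (315, 111, 166)]
210 [(252, 166, 114), (253, 114, 86), (259, 88, 154), (260, 154, 213), (268, 218, 130), (269, 130, 84), (271, 87, 152), (272, 152, 213), (282, 215, 187), (283, 187, 96), (285, 81, 122), (286, 122, 211), (297, 211, 104), (298, 104, 76), (300, 91, 179), (301, 179, 216), (309, 213, 109), (315, 99, 165)]
220 [(252, 173, 107), (259, 84, 125), (260, 125, 214), (268, 216, 128), (269, 128, 80), (271, 86, 152), (272, 152, 214), (282, 215, 158), (283, 158, 90), (285, 79, 121), (286, 121, 208), (296, 210, 184), (297, 184, 97), (300, 94, 211), (308, 210, 183), (309, 183, 98), (314, 93, 175)]
230 [(252, 172, 141), (253, 141, 87), (259, 87, 123), (260, 123, 214), (268, 213, 129), (269, 129, 84), (271, 85, 152), (
[... 345 characters left out ...]
126), (283, 126, 80), (285, 83, 148), (286, 148, 210), (296, 208, 124), (297, 124, 80), (299, 82, 146), (300, 146, 210), (308, 208, 104), (313, 77, 107), (314, 107, 162)]
250 [(253, 166, 89), (260, 100, 212), (268, 208, 128), (269, 128, 81), (271, 83, 147), (272, 147, 210), (282, 214, 128), (283, 128, 79), (285, 90, 179), (286, 179, 205), (296, 212, 125), (297, 125, 79), (299, 87, 174), (300, 174, 208), (307, 206, 178), (308, 178, 98), (313, 85, 166)]
268 [168, 171, 170, 170, 152, 89, 47, 48, 51, 47, 50, 64, 86, 114, 195, 219, 214, 214, 214, 214, 215, 214, 213, 214, 215]
300 [167, 165, 163, 163, 145, 112, 77, 77, 79, 78, 76, 86, 97, 109, 162, 209, 204, 202, 204, 207, 205, 205, 206, 205, 207]
```

View pics/z3.png

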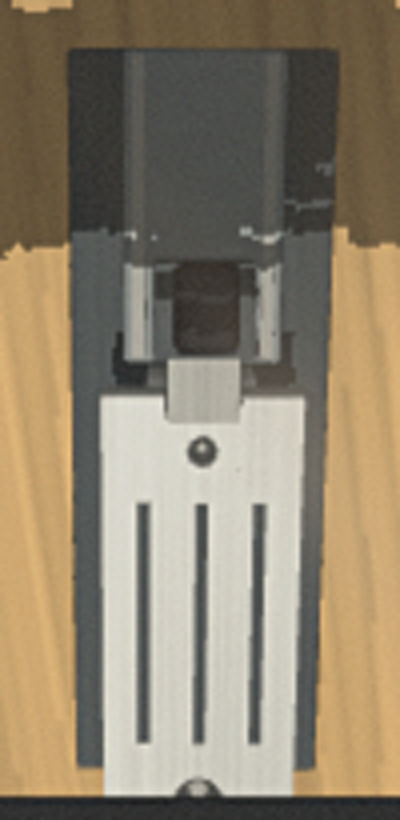

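Run:
```python
from h import *
c=bot.calibration("wrist")
P=lambda u,v,z=71: onz(c,u,v,z)[:2].round(1)
L=[P(260.6,190),P(260.7,240)];R=[P(310.1,190),P(308.7,240)]
print(L,R,np.linalg.norm(L[0]-R[0]))
a=(L[1]-L[0]+R[1]-R[0]);a=-a/np.linalg.norm(a);th=np.degrees(np.arctan2(a[1],a[0]));print("axis deg",th)
print("end",P(285,168.6))
print("thin",P(285.2,182.3), "foot ends",P(285,82,10),P(283,262,10))
fl=[P(252.6,90,10),P(253.6,250,10)];fr=[P(319.5,90,10),P(314,250,10)];print(fl,fr)
d=fl[0]-fl[1]+fr[0]-fr[1];print(np.degrees(np.arctan2(d[1],d[0])))
print('block',P(266,160,74),'knobtop',P(235+52,70+65+5,114),P(235+207/4,70+263/4,114),P(235+207/4,70+350/4,114))
```

```text
[array([518. , 217.4]), array([508.7, 152.6])] [array([578.7, 209.4]), array([570. , 144.6])] 61.22491322982831
axis deg 82.09283729704154
end [551.2 239.7]
thin [549.4 223. ] foot ends [565.5 344.8] [530.7  92.5]
[array([521.8, 340.5]), array([489.6, 117.3])] [array([609.5, 329. ]), array([579. , 105.6])]
82.00824524057494
block [529.9 253.3] knobtop [557.1 275.3] [557.4 279.7] [554.6 257. ]
```

```bash
python3 -m inch '[1.4,4,-4,0,0,-0.7,0.2, 1.4,4,-9,0,0,-0.7,0, 1.4,4,-13.5,0,0,-0.7,0, 1.4,4,-16,0,0,-0.7,0, 1.4,4,-16,0,0,-0.7,0]'
python3 - <<'E'
from h import *
shot("wrist","w2"); shot("side","s2")
E
```

```text
time: 2.7
tool_pos: [554.1, 264.0, 153.4]
tcp_rot: [-3.132, 0.005, 1.428]
contact_force: [-0.5, -0.1, -0.1]
grip_width: 56.7
```

View pics/w2.png

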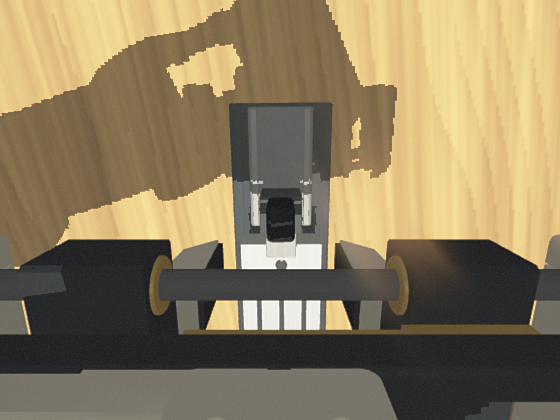

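The knob at (281,220) sits midway between the fingers (inner edges about 217 and 343). Descending.

```bash
python3 -m inch '[0.2,0.3,-2,0,0,0,0, 0.2,0.4,-4,0,0,0,0, 0.2,0.4,-5.5,0,0,0,0, 0.2,0.4,-6.7,0,0,0,0, 0.2,0.4,-6.7,0,0,0,0]'
```

```text
time: 3.3
tool_pos: [559.5, 269.0, 92.2]
tcp_rot: [-3.141, -0.0, 1.428]
contact_force: [-0.9, 0.2, 0.1]
grip_width: 46.1
```

```bash
python3 -m inch '[-0.3,0,-0.5,0,0,0,0, -0.3,0,-0.5,0,0,0,-0.5, -0.3,0,-0.5,0,0,0,-1, -0.3,0,-0.5,0,0,0,-1, -0.3,0,-0.5,0,0,0,-1]'
```

```text
time: 3.8
tool_pos: [556.0, 269.2, 87.6]
tcp_rot: [-3.14, -0.0, 1.427]
contact_force: [-15.3, 3.2, 10.0]
grip_width: 18.7
```

```bash
python3 -m inch '[0,0,0,0,0,0,-1, 0,0,0,0,0,0,-1, 0,0,0,0,0,0,-1, 0,0,0,0,0,0,-1, 0,0,0,0,0,0,-1]'
```

```text
time: 4.3
tool_pos: [555.6, 269.2, 87.6]
tcp_rot: [-3.139, -0.0, 1.428]
contact_force: [-5.1, 0.6, 4.0]
grip_width: 18.1
```

```bash
python3 -m inch '[0.1,0.8,0,0,0,0,-1, 0.2,1.6,0,0,0,0,-1, 0.3,2.4,0,0,0,0,-1, 0.4,3,0,0,0,0,-1, 0.4,3.1,0,0,0,0,-1]';python3 -m inch '[0,0.1,0,0,0,0,-1, 0,0.1,0,0,0,0,-1, 0,0.1,0,0,0,0,-1, 0,0.1,0,0,0,0,-1, 0,0.1,0,0,0,0,-1]'
```

```text
time: 4.8
tool_pos: [559.4, 297.7, 87.5]
tcp_rot: [-3.139, 0.006, 1.429]
contact_force: [-3.6, -17.6, 7.9]
grip_width: 17.8
time: 5.3
tool_pos: [559.4, 297.5, 87.6]
tcp_rot: [-3.138, 0.009, 1.429]
contact_force: [-4.1, -8.3, 5.0]
grip_width: 17.7
```

```bash
python3 -m inch '[0,0.3,0,0,0,0,-1, 0,0.4,0,0,0,0,-1, 0,0.4,0,0,0,0,-1, 0,0.4,0,0,0,0,-1, 0,0.4,0,0,0,0,-1]'
python3 - <<'E'
from h import *
c,im=shot("scene","sc3"); crop(im,285,165,385,225,6,"z4")
E
```

```text
time: 5.8
tool_pos: [559.4, 297.7, 87.5]
tcp_rot: [-3.137, 0.016, 1.428]
contact_force: [-4.7, -17.9, 6.4]
grip_width: 18.0
```

View pics/z4.png

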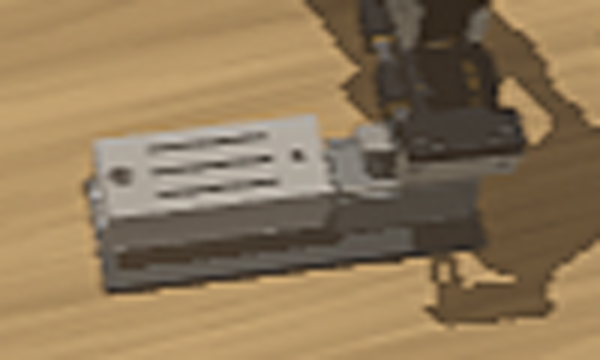

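```bash
python3 -m inch '[0,0,0,0,0,0,1, 0,0,0,0,0,0,1, 0,0,0,0,0,0,1, 0,0,3,0,0,0,1, 0,0,8,0,0,0,1]'; python3 -m inch '[-0.4,-2,5,0,0,0,1, -0.6,-4,9,0,0,0,1, -0.8,-5,13,0,0,0,1, -0.8,-5,13,0,0,0,1, -0.8,-5,13,0,0,0,1]';  python3 - <<'E'
from h import *
c,im=shot("wrist","w3"); o=bot.get_obs();print(o["joint_positions"])
crop(im,220,60,340,270,3,"z5")
E
```

```text
time: 6.35
tool_pos: [557.5, 297.7, 164.6]
tcp_rot: [-3.131, 0.019, 1.429]
contact_force: [1.3, 1.1, 0.5]
grip_width: 53.1
time: 6.85
tool_pos: [550.0, 248.1, 295.6]
tcp_rot: [-3.133, 0.017, 1.429]
contact_force: [0.9, -0.2, -0.7]
grip_width: 90.5
[ 0.30359234  0.46531642  1.14992619 -0.01209838  1.54478534  0.4456165 ]
```

View pics/z5.png

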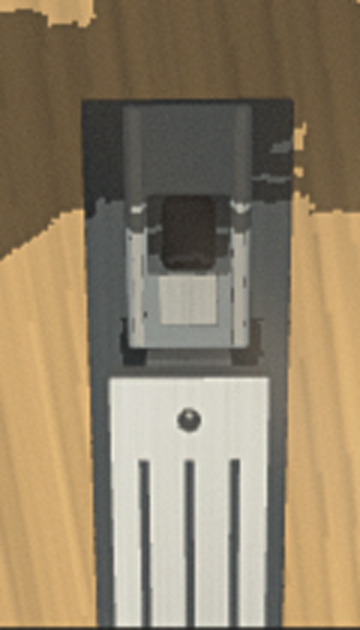

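```bash
cat > log.py <<'E'
from h import *
import json
o=bot.get_obs(); open("fk.jsonl","a").write(json.dumps({k:np.array(o[k]).tolist() for k in("joint_positions","tool_pos","tcp_rot","dq")})+"\n")
E
python3 - <<'E'
from h import *
import json
c=bot.calibration("wrist")
open("fk.jsonl","w").write(json.dumps(dict(joint_positions=[-1.475,0.343,1.525,0.0,1.275,-0.146],tool_pos=[125.696,-509.309,226.035],tcp_rot=[-3.14,0,.242],dq=[0]*6))+"\n")
e=onz(c,220+187/3,60+378/3,71);t=onz(c,220+187/3,60+324/3,82);print(e,t,np.linalg.norm((t-e)[:2]))
E
python3 log.py
python3 -m inch '[-2,-4,0,0,0,0,1, -4,-8,0,0,0,0,1, -6,-12,0,0,0,0,1, -8,-16,0,0,0,0,1, -8,-18,0,0,0,0,1]'; python3 log.py
python3 -m inch '[-1,-4,2,-5,0,0,1, -2,-8,4,-12,0,0,1, -3,-12,5,-18,0,0,1, -3,-12,5,-25,0,0,1, -3,-12,5,-30,0,0,1]'; python3 log.py
```

```text
[549.73394917 241.18697155  71.        ] [552.88339774 263.529237    82.        ] 22.563152520031046
time: 7.4
tool_pos: [466.8, 66.5, 292.5]
tcp_rot: [-3.126, 0.02, 1.429]
contact_force: [0.7, 0.7, -0.0]
grip_width: 92.2
time: 7.9
tool_pos: [436.6, -53.8, 341.4]
tcp_rot: [3.075, 0.542, 1.405]
contact_force: [-0.6, -0.5, -0.9]
grip_width: 91.7
```

```bash
python3 -m inch '[0,-1,0,8,0,0,1, 0,-2,0,16,0,0,1, 0,-3,0,24,0,0,1, 0,-4,0,32,0,0,1, 0,-5,0,40,0,0,1]'; python3 log.py
python3 -m inch '[0,0,0,8,0,0,1, 0,0,-3,16,0,0,1, 0,0,-6,24,0,0,1, 0,0,-6,32,0,0,1, 0,0,-6,40,0,0,1]'; python3 log.py
cat fk.jsonl
```

```text
time: 8.4
tool_pos: [436.9, -103.5, 340.8]
tcp_rot: [-3.101, -0.155, 1.429]
contact_force: [0.5, 0.0, -0.9]
grip_width: 92.0
time: 8.9
tool_pos: [436.8, -103.2, 279.2]
tcp_rot: [-2.957, -0.852, 1.353]
contact_force: [1.4, -0.1, 0.6]
grip_width: 91.8
{"joint_positions": [-1.475, 0.343, 1.525, 0.0, 1.275, -0.146], "tool_pos": [125.696, -509.309, 226.035], "tcp_rot": [-3.14, 0, 0.242], "dq": [0, 0, 0, 0, 0, 0]}
{"joint_positions": [0.3035923418345418, 0.4653164164681635, 1.1499261905764755, -0.012098380579078286, 1.5447853357163992, 0.44561650380861584], "tool_pos": [549.3744690927055, 248.13632353797732, 293.9565962687264], "tcp_rot": [-3.130163904771526, 0.018853226213710217, 1.429306048161561], "dq": [0.0030022114486044646, 0.025209499062657275, 0.022522337965986603, -0.0016248551006279063, 0.0030527988458917267, 0.0001537315754182114]}
{"joint_positions": [-0.009119375022515532, 0.20857904205210717, 1.5256937378356474, -0.017849688136702496, 1.4250791451314377, 0.13569968923585782], "tool_pos": [466.7756053555881, 66.52894676151107, 292.4876503402427], "tcp_rot": [-3.126353811866639
[... 746 characters left out ...]
"tool_pos": [436.89830852669354, -103.47287268224677, 340.80339701880513], "tcp_rot": [-3.1006506733016503, -0.1552753233592128, 1.4289721097327246], "dq": [-1.0775797649313676, 0.327611250139795, -0.2591910637514957, 1.195680090709055, 0.6479426672220762, -1.0781273445157655]}
{"joint_positions": [-0.7988312326611737, 0.4611715044939503, 1.5106789738664934, 0.5658308248404743, 1.836166522604637, -0.7070355072390583], "tool_pos": [436.76759852827365, -103.222878504044, 279.23639534929833], "tcp_rot": [-2.957220023109762, -0.8516599543224269, 1.3534806158074795], "dq": [-0.39828191096925597, 0.6196598758222854, -0.08489367956349604, 0.6840715928459361, 0.748254345292543, -0.4164534563437556]}
```

```bash
cat > fk.py <<'E'
import numpy as np, json
from scipy.spatial.transform import Rotation as Ro
from scipy.optimize import least_squares
LO=np.array([-2.53,-.77,.04,-1,.28,-3.11]);HI=np.array([2.53,2.02,2.7,4.14,2.66,3.11])
def rows(q):
    A=Ro.from_euler('z',q[0]).as_matrix();B=A@Ro.from_euler('y',q[1]).as_matrix();C=B@Ro.from_euler('y',q[2]).as_matrix()
    W=C@Ro.from_euler('ZYZ',[q[3],q[4],q[5]+np.pi/2]).as_matrix()
    # columns: h, a1, L2, a3(x of C), L4, d6
    return np.stack([[0,0,1],A[:,0],B[:,2],C[:,0],C[:,2],W[:,2]],1),W
def rot(rpy): return Ro.from_euler('xyz',rpy).as_matrix()
D=[json.loads(l) for l in open('fk.jsonl')]
M=np.vstack([rows(d['joint_positions'])[0] for d in D]);b=np.hstack([d['tool_pos'] for d in D])
X=np.linalg.lstsq(M,b,rcond=1e-3)[0]
def fk(q): A,W=rows(q); return A@X,W
def ik(p,R,seeds=None):
    best=None
    base=[np.array(s) for s in ([] if seeds is None else seeds)]
    if seeds is None:
        rng=np.random.default_rng(0); base=[np.array([np.arctan2(p[1],p[0]),.4,1.4,k,1.5,0.]) for k in(0,.8,1.6,2.4,3.2)]+[np.array([np.arctan2(p[1],p[0]),.4,1.4,k,1.5,2.]) for k in(0,1.6,3.2)]+[np.array([np.arctan2(p[1],p[0]),.4,1.4,k,1.5,-2.]) for k in(0,1.6,3.2)]
    out=[]
    for s in base:
        f=lambda q:(lambda P,W:np.hstack([(P-p)/100,(Ro.from_matrix(W.T@R).as_rotvec())]))(*fk(q))
        r=least_squares(f,np.clip(s,LO+.02,HI-.02),bounds=(LO,HI))
        if r.cost<1e-7 and not any(np.abs(r.x-o).max()<.01 for o in out): out.append(r.x)
    return out
if __name__=="__main__":
    print(X.round(1),(M@X-b).round(1).reshape(-1,3))
    for d in D: print(np.degrees(Ro.from_matrix(rows(d['joint_positions'])[1].T@rot(d['tcp_rot'])).magnitude()).round(2))
E
python3 fk.py
```

```text
[218.7  -6.5 510.5  35.3 384.2 329. ] [[-75.8 -10.1  -1.8]
 [ 23.2 -72.9  -0.2]
 [ -0.1 -76.6  -0.5]
 [  6.3 -81.8   1.1]
 [-37.2 -65.1   0.3]
 [-52.1 -47.9   1.2]]
0.02
0.0
0.0
0.0
0.0
0.0
```

```bash
sed -i 's/return np.stack(\[\[0,0,1\],A\[:,0\],/return np.stack([[0,0,1],A[:,0],A[:,1],/' fk.py; python3 fk.py
```

```text
[2.231e+02 2.000e-01 7.640e+01 5.062e+02 4.680e+01 3.795e+02 3.180e+02] [[ 0.  -0.1 -0.1]
 [-0.   0.   0. ]
 [-0.   0.   0. ]
 [-0.   0.   0. ]
 [ 0.  -0.   0. ]
 [-0.1  0.   0. ]]
0.02
0.0
0.0
0.0
0.0
0.0
```

```bash
cat > plan.py <<'E'
from fk import *
th=np.radians(82.0);a=np.array([np.cos(th),np.sin(th),0]);n=np.array([-a[1],a[0],0]);Z=np.array([0,0,1.])
seat=np.array([541.2,167.3,58])
def pose(G,az,lean,flip=0):  # tool pointing azimuth az, lean from vertical; tool x on upper side if flip=0
    h=np.array([np.cos(az),np.sin(az),0]); d=np.sin(lean)*h-np.cos(lean)*Z
    x=np.cos(lean)*h+np.sin(lean)*Z
    if flip:x=-x
    y=np.cross(d,x); return G+18.8*d,np.stack([x,y,d],1)
def marg(q): return min((q-LO).min(),(HI-q).min())
E
cat > s.py <<'E'
from plan import *
for al in (30,40,45,50,60):
  for s in (-20,):
    for lift in (0,120):
      p,R=pose(seat+a*s+Z*lift,th,np.radians(al)); print('flat',al,s,lift,[(q.round(2).tolist(),marg(q).round(2)) for q in ik(p,R)])
for al in (40,50):
 for X0 in ((450,0),(450,-80),(400,100)):
  for az in range(-180,180,30):
   for fl in (1,0):
    G=np.array([*X0,96.]); p,R=pose(G,np.radians(az),np.radians(90-al),fl)
    s=[(q.round(2).tolist(),marg(q).round(2)) for q in ik(p,R)]
    if s: print('up',al,X0,az,fl,s)
E
python3 s.py
```

```text
flat 30 -20 0 [([-0.15, 0.63, 1.8, 0.72, 0.87, -0.52], np.float64(0.59))]
flat 30 -20 120 [([-0.15, 0.44, 1.7, 0.6, 1.09, -0.32], np.float64(0.81))]
flat 40 -20 0 [([-0.23, 0.68, 1.82, 0.9, 0.96, -0.75], np.float64(0.68))]
flat 40 -20 120 [([-0.23, 0.48, 1.74, 0.78, 1.15, -0.51], np.float64(0.87))]
flat 45 -20 0 [([-0.27, 0.71, 1.83, 0.97, 1.01, -0.84], np.float64(0.73))]
flat 45 -20 120 [([-0.27, 0.5, 1.76, 0.86, 1.18, -0.6], np.float64(0.9))]
flat 50 -20 0 [([-0.31, 0.74, 1.83, 1.03, 1.08, -0.93], np.float64(0.8))]
flat 50 -20 120 [([-0.31, 0.53, 1.77, 0.93, 1.23, -0.68], np.float64(0.93))]
flat 60 -20 0 [([-0.36, 0.83, 1.83, 1.13, 1.21, -1.06], np.float64(0.87))]
flat 60 -20 120 [([-0.36, 0.6, 1.8, 1.06, 1.33, -0.83], np.float64(0.9))]
up 40 (450, 0) -180 1 [([-0.11, 0.88, 1.3, -0.09, 1.83, 1.48], np.float64(0.83))]
up 40 (450, 0) -180 0 [([-0.11, 0.88, 1.3, -0.09, 1.83, -1.67], np.float64(0.83))]
up 40 (450, 0) -150 1 [([0.06, 0.85, 1.37, -0.35, 1.72, 1.2], np.float64(0.65))]
up 40 (450, 0) -150 0 [([0.06, 0.85, 1.37, -0.35, 1.72, -1.94], np.float64(0.65))]
up 40 (450, 0) -120 1 
[... 9119 characters left out ...]
97, 0.55, -1.17], np.float64(0.16))]
up 50 (400, 100) 60 1 [([-0.46, 0.39, 2.34, 1.17, 0.77, 2.18], np.float64(0.36))]
up 50 (400, 100) 60 0 [([-0.46, 0.39, 2.34, 1.17, 0.77, -0.96], np.float64(0.36))]
up 50 (400, 100) 90 1 [([-0.41, 0.49, 2.08, 0.75, 1.04, 2.18], np.float64(0.62))]
up 50 (400, 100) 90 0 [([-0.41, 0.49, 2.08, 0.75, 1.04, -0.96], np.float64(0.62))]
up 50 (400, 100) 120 1 [([-0.29, 0.59, 1.84, 0.48, 1.29, 2.06], np.float64(0.86))]
up 50 (400, 100) 120 0 [([-0.29, 0.59, 1.84, 0.48, 1.29, -1.08], np.float64(0.86))]
up 50 (400, 100) 150 1 [([-0.13, 0.67, 1.65, 0.25, 1.48, 1.86], np.float64(1.05))]
up 50 (400, 100) 150 0 [([-0.13, 0.67, 1.65, 0.25, 1.48, -1.28], np.float64(1.05))]
```

```bash
cat > go.py <<'E'
from plan import *
from plant import bot
def show(p,R,N=1,waypts=None):
    o=bot.get_obs(); p0=np.array(o["tool_pos"]);R0=rot(o["tcp_rot"])
    rv=np.degrees(Ro.from_matrix(R@R0.T).as_rotvec()); dp=(np.array(p)-p0)/10
    print("delta cm",dp.round(2).tolist(),"deg",rv.round(1).tolist(),"|dp|",np.linalg.norm(dp).round(1),"|rv|",np.linalg.norm(rv).round(1))
    q=ik(p,R,[o["joint_positions"]]); print("q",[x.round(2).tolist() for x in q])
E
python3 - <<'E'
from go import *
G=seat+a*-22+Z*1
d=pose(G,th,np.radians(50))[1][:,2]
p,R=pose(G,th,np.radians(50)); print(p.round(1)); show(p-110*d,R)
E
```

```text
[540.1 159.8  46.9]
delta cm [9.16, 17.96, -16.16] deg [-0.0, -7.0, -3.6] |dp| 25.8 |rv| 7.8
q [[-0.47, 0.62, 1.78, 0.87, 1.26, -0.84]]
```

```bash
python3 -m inch '[2,4,-3,0,-2,-1,1, 4,8,-6,0,-4,-2,1, 6,12,-9,0,-6,-3,1, 8,16,-12,0,-7,-3.6,1, 9.2,18,-14,0,-7,-3.6,1]'; python3 -m inch '[0,0,0,0,0,0,1, 0,0,0,0,0,0,1, 0,0,0,0,0,0,1, 0,0,0,0,0,0,1, 0,0,0,0,0,0,1]'
python3 - <<'E'
from go import *
from h import *
G=seat+a*-22+Z*1
p,R=pose(G,th,np.radians(50));d=R[:,2]; show(p-80*d,R);show(p,R)
c,im=shot("wrist","w4")
c2,im=shot("side","s4")
E
```

```text
time: 9.4
tool_pos: [528.1, 79.2, 136.8]
tcp_rot: [-3.137, -0.874, 1.426]
contact_force: [0.8, 0.1, 0.0]
grip_width: 91.9
time: 9.9
tool_pos: [528.4, 78.0, 137.5]
tcp_rot: [-3.139, -0.873, 1.426]
contact_force: [-0.6, 0.8, 0.7]
grip_width: 91.7
delta cm [0.32, 2.11, -3.91] deg [-0.0, -0.1, 0.2] |dp| 4.5 |rv| 0.2
q [[-0.43, 0.65, 1.8, 0.91, 1.2, -0.86]]
delta cm [1.17, 8.18, -9.05] deg [-0.0, -0.1, 0.2] |dp| 12.3 |rv| 0.2
q [[-0.31, 0.74, 1.83, 1.03, 1.08, -0.92]]
```

View pics/w4.png

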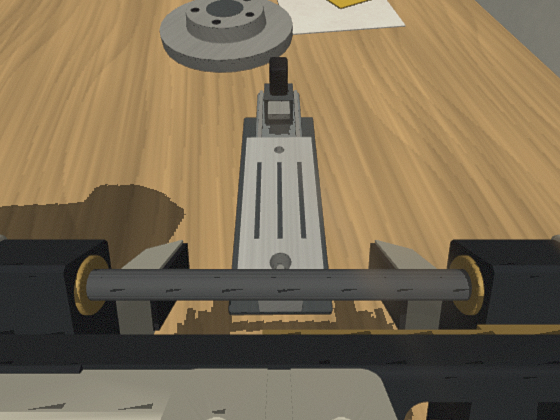

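View pics/s4.png

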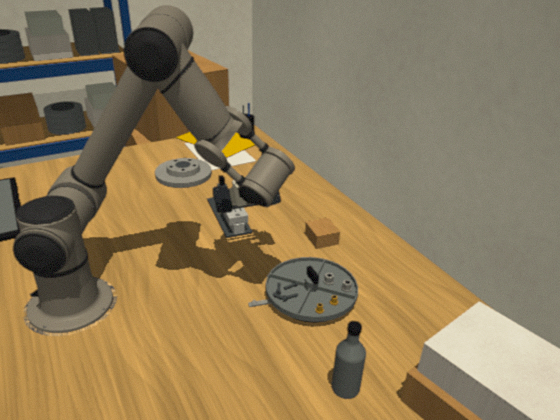

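The plate is centred between the fingers (holes at (279,149) and (280,261), finger midpoint about 279). Going in along the tool axis.

```bash
python3 - <<'E'
from go import *
from h import *
c=bot.calibration("wrist")
for u,v,s in((279.2,149.5,56),(280.3,261,-60)):
  P=onz(c,u,v,71); print(P.round(1),(P-a*s).round(1))
E
python3 -m inch '[0.3,2.1,-3.9,0,0,0,1, 0.8,5,-6.5,0,0,0,1, 1.1,7,-8,0,0,0.2,1, 1.2,8.2,-9,0,0,0.2,1, 1.2,8.2,-9,0,0,0.2,1]'
```

```text
[549.6 224.6  71. ] [541.8 169.1  71. ]
[533.8 110.6  71. ] [542.2 170.   71. ]
time: 10.5
tool_pos: [539.6, 161.4, 46.6]
tcp_rot: [-3.136, -0.874, 1.429]
contact_force: [-0.5, -0.1, 0.0]
grip_width: 91.7
```

```bash
python3 -m inch '[0,0,0,0,0,0,0.4, 0,0,0,0,0,0,0.2, 0,0,0,0,0,0,-1, 0,0,0,0,0,0,-1, 0,0,0,0,0,0,-1]';python3 -m inch '[0,0,0,0,0,0,-1, 0,0,0,0,0,0,-1, 0,0,0,0,0,0,-1, 0,0,0,0,0,0,-1, 0,0,0,0,0,0,-1]'
python3 - <<'E'
from go import *
o=bot.get_obs();p0=np.array(o["tool_pos"]);R0=rot(o["tcp_rot"])
print(p0,o["tcp_rot"],"grasp",p0-18.8*R0[:,2],"rel",(p0-18.8*R0[:,2]-seat)@np.stack([a,n,Z],1))
E
```

```text
time: 11.0
tool_pos: [540.1, 160.7, 47.1]
tcp_rot: [-3.138, -0.874, 1.43]
contact_force: [-0.9, -3.8, 3.8]
grip_width: 62.0
time: 11.5
tool_pos: [540.2, 160.6, 47.1]
tcp_rot: [-3.138, -0.873, 1.43]
contact_force: [-0.6, -1.8, 1.2]
grip_width: 61.6
[540.17572653 160.61500787  47.14385394] [-3.13810665 -0.87344134  1.43014833] grasp [538.22042363 146.33719353  59.21699803] rel [-21.17347477   0.03312056   1.21699803]
```

```bash
python3 -m inch '[0,0,1,0,0,0,-1, 0,0,2.5,0,0,0,-1, 0,0,5,0,0,0,-1, 0,0,9,0,0,0,-1, 0,0,12,0,0,0,-1]'
python3 - <<'E'
from go import *
# swing to upright: rotate about n so -a ->up. target at location L, G height 95+lift
G=np.array([450,0,95+60.]); p,R=pose(G,th+np.pi,np.radians(40),1); show(p,R)
o=bot.get_obs();p0=np.array(o["tool_pos"]);R0=rot(o["tcp_rot"])
g0=p0-18.8*R0[:,2]; g1=G
q=o["joint_positions"]
rv=Ro.from_matrix(R@R0.T).as_rotvec()
for k in range(1,17):
    f=k/16; Rk=Ro.from_rotvec(rv*f).as_matrix()@R0; gk=g0+(g1-g0)*f+Z*60*np.sin(np.pi*f); pk=gk+18.8*Rk[:,2]
    q=ik(pk,Rk,[q])[0]; print(k,((pk-p0)/10).round(1).tolist(),np.degrees(rv*f).round(1).tolist(),q.round(2).tolist())
from h import *
shot("side","s5")
E
```

```text
time: 12.0
tool_pos: [539.8, 160.9, 169.1]
tcp_rot: [-3.138, -0.873, 1.43]
contact_force: [0.8, -0.2, -2.8]
grip_width: 61.7
delta cm [-9.15, -17.28, -2.85] deg [-89.2, 12.3, 0.0] |dp| 19.8 |rv| 90.0
q [[0.23, 0.51, 1.76, -0.68, 1.25, 0.72]]
1 [-0.6, -1.0, 0.9] [-5.6, 0.8, 0.0] [-0.29, 0.47, 1.75, 0.83, 1.21, -0.58]
2 [-1.1, -2.1, 1.7] [-11.1, 1.5, 0.0] [-0.27, 0.43, 1.73, 0.73, 1.2, -0.48]
3 [-1.7, -3.2, 2.5] [-16.7, 2.3, 0.0] [-0.24, 0.39, 1.71, 0.63, 1.19, -0.38]
4 [-2.3, -4.2, 3.1] [-22.3, 3.1, 0.0] [-0.21, 0.36, 1.69, 0.52, 1.19, -0.29]
5 [-2.8, -5.3, 3.6] [-27.9, 3.9, 0.0] [-0.17, 0.33, 1.67, 0.41, 1.19, -0.2]
6 [-3.4, -6.4, 4.0] [-33.4, 4.6, 0.0] [-0.14, 0.31, 1.66, 0.31, 1.19, -0.12]
7 [-4.0, -7.5, 4.1] [-39.0, 5.4, 0.0] [-0.1, 0.3, 1.64, 0.2, 1.19, -0.03]
8 [-4.6, -8.6, 4.0] [-44.6, 6.2, 0.0] [-0.06, 0.3, 1.64, 0.09, 1.2, 0.05]
9 [-5.1, -9.7, 3.7] [-50.2, 6.9, 0.0] [-0.02, 0.3, 1.64, -0.01, 1.2, 0.12]
10 [-5.7, -10.8, 3.2] [-55.7, 7.7, 0.0] [0.02, 0.31, 1.65, -0.12, 1.2, 0.2]
11 [-6.3, -11.9, 2.6] [-61.3, 8.5, 0.0] [0.06, 0.33, 1.66, -0.22, 1.21, 0.28]
12 [-6.9, -13.0, 1.7] [-66.9, 9.2, 0.0] [0.1, 0.35, 1.67, -0.32, 1.21, 0.37]
13 [-7.4, -14.1, 0.7] [-72.5, 10.0, 0.0] [0.14, 0.38, 1.69, -0.41, 1.21, 0.45]
14 [-8.0, -15.2, -0.4] [-78.0, 10.8, 0.0] [0.17, 0.42, 1.72, -0.51, 1.22, 0.54]
15 [-8.6, -16.2, -1.6] [-83.6, 11.6, 0.0] [0.2, 0.46, 1.74, -0.6, 1.23, 0.63]
16 [-9.1, -17.3, -2.8] [-89.2, 12.3, 0.0] [0.23, 0.51, 1.76, -0.68, 1.25, 0.72]
```

View pics/s5.png

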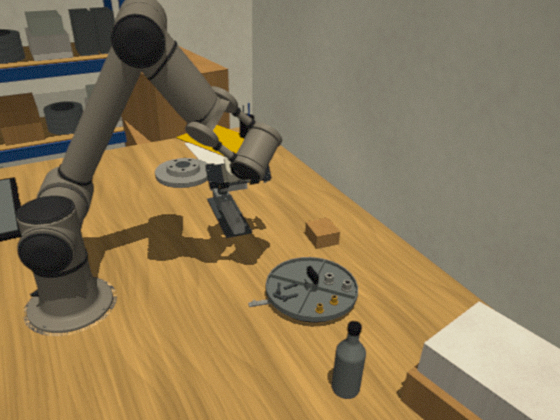

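The plate left the stand in the gripper, and only the dark pedestal remains at (230,210). Swinging it upright.

```bash
python3 -m inch '[-0.6,-1,0.9,-5.6,0.8,0,-1, -1.1,-2.1,1.7,-11.1,1.5,0,-1, -1.7,-3.2,2.5,-16.7,2.3,0,-1, -2.3,-4.2,3.1,-22.3,3.1,0,-1, -2.8,-5.3,3.6,-27.9,3.9,0,-1]'; python3 -m inch '[-0.6,-1.1,0.4,-5.5,0.8,0,-1, -1.2,-2.2,0.5,-11.1,1.5,0,-1, -1.8,-3.3,0.4,-16.7,2.3,0,-1, -2.3,-4.4,0.1,-22.3,3.1,0,-1, -2.9,-5.5,-0.4,-27.9,3.9,0,-1]'; python3 -m inch '[-0.6,-1.1,-0.6,-5.5,0.8,0,-1, -1.2,-2.2,-1.5,-11.1,1.5,0,-1, -1.7,-3.3,-2.5,-16.7,2.3,0,-1, -2.3,-4.4,-3.6,-22.3,3.1,0,-1, -2.9,-5.4,-4.8,-27.9,3.9,0,-1]'
python3 - <<'E'
from go import *
from h import *
G=np.array([450,0,95+60.]); p,R=pose(G,th+np.pi,np.radians(40),1); show(p,R)
shot("side","s6"); shot("wrist","w6")
E
```

```text
time: 12.55
tool_pos: [512.6, 107.5, 210.2]
tcp_rot: [3.138, -0.378, 1.436]
contact_force: [0.2, 0.7, -3.3]
grip_width: 61.9
time: 13.05
tool_pos: [483.1, 52.3, 206.6]
tcp_rot: [3.14, 0.117, 1.436]
contact_force: [-0.9, 0.3, -3.5]
grip_width: 61.9
time: 13.55
tool_pos: [453.5, -1.7, 158.5]
tcp_rot: [3.141, 0.612, 1.436]
contact_force: [-0.3, 0.4, -3.8]
grip_width: 62.1
delta cm [-0.52, -1.03, -1.79] deg [-4.9, 0.7, -0.3] |dp| 2.1 |rv| 4.9
q [[0.23, 0.51, 1.76, -0.68, 1.25, 0.72]]
```

View pics/s6.png

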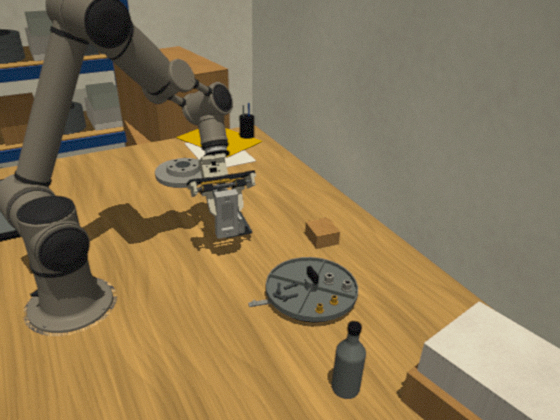

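View pics/w6.png

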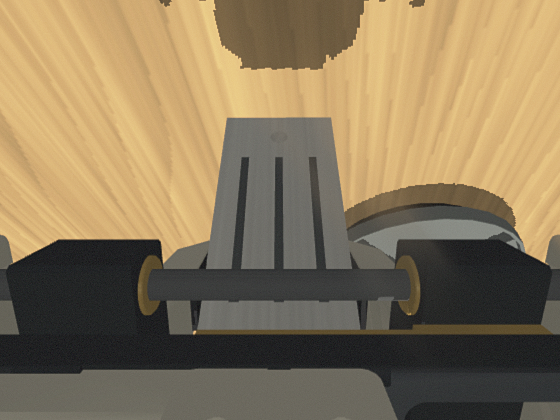

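```bash
cat > chk.py <<'E'
from go import *
from h import *
import sys
uL,uR,v,zs=map(float,sys.argv[1:5])
c=bot.calibration("wrist");M=np.array(c["cam_to_world"]);w=uR-uL;dep=c["fx"]*62/w
u=(uL+uR)/2; Pc=np.array([(u-c["cx"])/c["fx"]*dep,(v-c["cy"])/c["fy"]*dep,dep]);P=M[:3,:3]@Pc+M[:3,3]
o=bot.get_obs();p0=np.array(o["tool_pos"]);R0=rot(o["tcp_rot"]);g=p0-18.8*R0[:,2]
v=P-g; tx=v@R0[:,0]; tz=v@R0[:,2]
print("edge world",P.round(1),"grasp",g.round(1),"in tool x,z",round(tx,1),round(tz,1))
E
python3 chk.py 227 329.5 118 0
python3 -m inch '[-0.3,-0.5,-0.9,-2.5,0.4,0,-1, -0.5,-1,-1.8,-4.9,0.7,-0.3,-1, -0.5,-1,-1.8,-4.9,0.7,-0.3,-1, -0.5,-1,-1.8,-4.9,0.7,-0.3,-1, -0.5,-1,-1.8,-4.9,0.7,-0.3,-1]'
python3 - <<'E'
from go import *
from h import *
o=bot.get_obs();p0=np.array(o["tool_pos"]);R0=rot(o["tcp_rot"])
print("grasp",p0-18.8*R0[:,2])
G=np.array([450,0,95+60.]); p,R=pose(G,th+np.pi,np.radians(40),1); show(p,R)
c,im=shot("side","s7"); crop(im,170,150,290,260,6,"z7")
shot("wrist","w7")
E
```

```text
edge world [454.1  27.4  73.8] grasp [453.1   9.7 171.4] in tool x,z 70.5 69.8
time: 14.15
tool_pos: [447.2, -10.8, 138.9]
tcp_rot: [-3.133, 0.696, 1.437]
contact_force: [0.2, 0.0, -2.7]
grip_width: 61.9
grasp [448.99155628   1.07175614 153.32387399]
delta cm [0.11, -0.11, 0.17] deg [-0.2, -0.4, 0.0] |dp| 0.2 |rv| 0.4
q [[0.23, 0.51, 1.76, -0.68, 1.25, 0.72]]
```

View pics/z7.png

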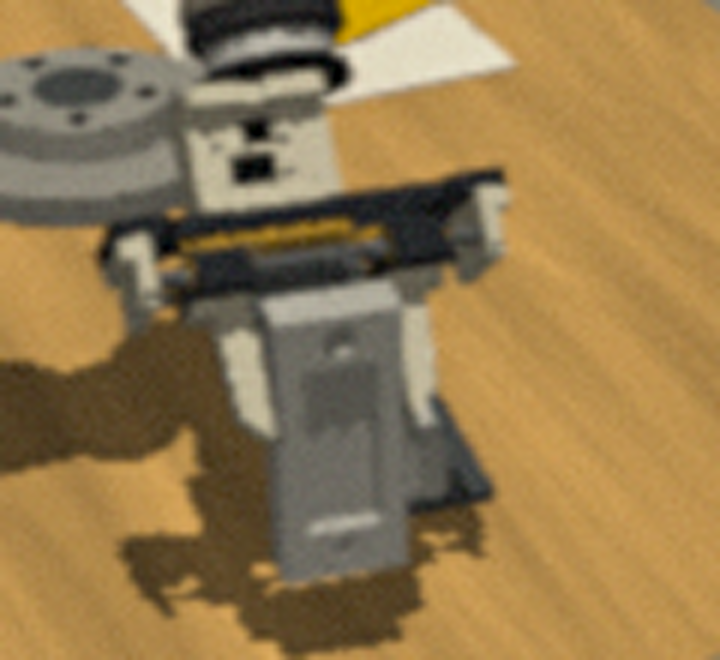

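View pics/w7.png

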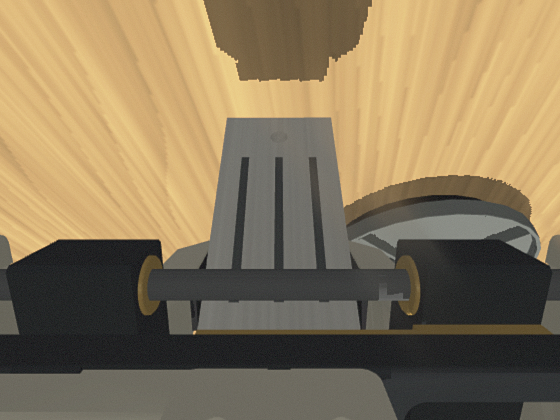

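The plate is upright with the pocket face towards the side camera and the +x end down. Its angle in the grip matches the no-slip prediction within about 2°. Lowering.

```bash
python3 -m inch '[0,0,-2,0,0,0,-1, 0,0,-3.5,0,0,0,-1, 0,0,-4.8,0,0,0,-1, 0,0,-5.3,0,0,0,-1, 0,0,-5.3,0,0,0,-1]'; python3 -m inch '[0,0,-0.2,-0.2,-0.4,0,-1, 0,0,-0.3,-0.2,-0.4,0,-1, 0,0,-0.4,-0.2,-0.4,0,-1, 0,0,-0.5,-0.2,-0.4,0,-1, 0,0,-0.6,-0.2,-0.4,0,-1]'
```

```text
time: 14.75
tool_pos: [446.7, -11.1, 85.1]
tcp_rot: [-3.131, 0.697, 1.438]
contact_force: [-0.8, -0.3, -3.0]
grip_width: 62.2
time: 15.25
tool_pos: [446.8, -11.4, 82.2]
tcp_rot: [3.14, 0.703, 1.43]
contact_force: [-7.7, 7.1, 28.9]
grip_width: 61.9
```

```bash
python3 -m inch '[0,0,0,0,0,0,-1, 0,0,0,0,0,0,-0.2, 0,0,0,0,0,0,0.4, 0,0,0,0,0,0,0.8, 0,0,0,0,0,0,1]'; python3 -m inch '[0,0,0,0,0,0,1, 0,0,0,0,0,0,1, 0,0,0,0,0,0,1, 0,0,0,0,0,0,1, 0,0,0,0,0,0,1]'
python3 - <<'E'
from go import *
from h import *
o=bot.get_obs();p0=np.array(o["tool_pos"]);R0=rot(o["tcp_rot"])
print("grasp",p0-18.8*R0[:,2])
c,im=shot("side","s8"); crop(im,170,150,290,260,6,"z8")
shot("wrist","w8")
E
```

```text
time: 15.75
tool_pos: [446.8, -11.5, 82.2]
tcp_rot: [3.141, 0.703, 1.43]
contact_force: [0.3, -0.5, 0.6]
grip_width: 76.1
time: 16.25
tool_pos: [446.8, -11.5, 82.2]
tcp_rot: [3.141, 0.703, 1.43]
contact_force: [-0.3, -0.4, 0.1]
grip_width: 91.6
grasp [448.52289445   0.50947758  96.51951178]
```

View pics/z8.png

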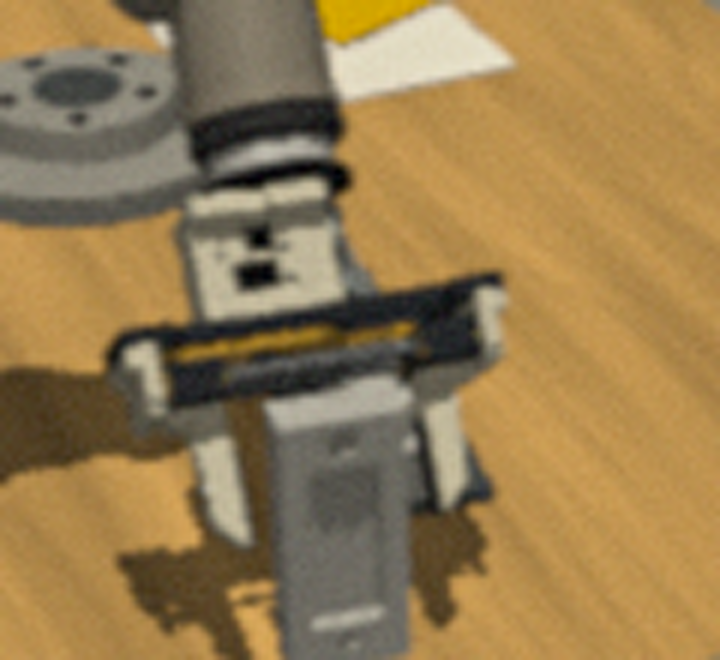

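View pics/w8.png

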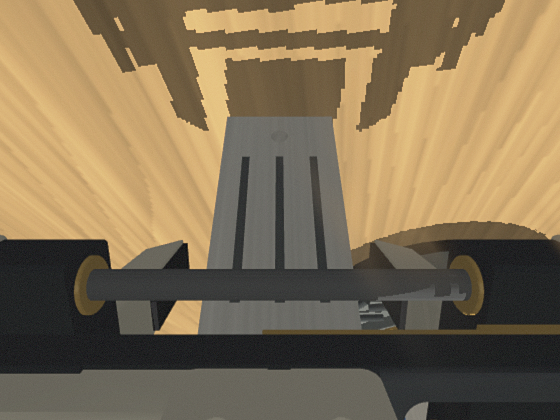

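```bash
cat > rot1.py <<'E'
from go import *
o=bot.get_obs();p0=np.array(o["tool_pos"]);R0=rot(o["tcp_rot"])
d1=R0[:,2]
pa=p0-150*d1; 
G=np.array([448.5,0.5,96.5]); p2,R2=pose(G,th,np.radians(40),1); pb=p2-150*R2[:,2]
print("retreat",((pa-p0)/10).round(1),pa.round(1),"pb",pb.round(1))
q=o["joint_positions"]
print(ik(pa,R0,[q])[0].round(2)); q=ik(pa,R0,[q])[0]
N=24
for k in range(N+1):
    f=k/N; Rk=Ro.from_euler('z',-np.pi*f).as_matrix()@R0; pk=pa+(pb-pa)*f+Z*130*min(1,3*f,3*(1-f))
    s=ik(pk,Rk,[q]); 
    if not s: print(k,'fail',pk.round(0)); continue
    q=s[0]
    if k%4==0: print(k,pk.round(0).tolist(),q.round(2).tolist(),marg(q).round(2))
q=ik(p2,R2,[q])[0];print(q.round(2),ik(pb,R2,[q])[0].round(2))
E
python3 rot1.py
```

```text
retreat [ 1.3  9.6 11.4] [460.3  84.5 196.6] pb [436.8 -83.  197. ]
[ 0.4   0.52  1.55 -0.59  1.49  0.71]
0 [460.0, 85.0, 197.0] [0.4, 0.52, 1.55, -0.59, 1.49, 0.71] 0.41
4 [456.0, 57.0, 262.0] [0.24, 0.55, 1.3, -0.43, 1.85, 0.9] 0.57
8 [452.0, 29.0, 327.0] [0.05, 0.57, 1.09, -0.26, 2.14, 1.17] 0.52
12 [449.0, 1.0, 327.0] [-0.16, 0.57, 1.08, -0.02, 2.19, 1.55] 0.47
16 [445.0, -27.0, 327.0] [-0.37, 0.52, 1.18, 0.22, 2.12, 1.91] 0.54
20 [441.0, -55.0, 262.0] [-0.58, 0.46, 1.45, 0.39, 1.82, 2.16] 0.84
24 [437.0, -83.0, 197.0] [-0.77, 0.41, 1.74, 0.55, 1.47, 2.32] 0.79
[-0.59  0.55  1.94  0.7   1.12  2.22] [-0.76  0.41  1.74  0.55  1.46  2.32]
```

```bash
python3 -m inch '[0.2,1.3,1.5,0,0,0,1, 0.5,3.5,4.2,0,0,0,1, 0.9,6.4,7.6,0,0,0,1, 1.3,9.6,11.4,0,0,0,1, 1.3,9.6,13.4,0,0,0,1]'; python3 -m inch '[0,-1,3,0,0,-8,1, 0,-2,6,0,0,-16,1, -0.5,-3,9,0,0,-24,1, -0.5,-4,11,0,0,-32,1, -0.8,-5,12,0,0,-40,1]'; python3 -m inch '[0,-1,0,0,0,-8,1, 0,-2,0,0,0,-16,1, -0.2,-3,0,0,0,-24,1, -0.4,-4,0,0,0,-32,1, -0.4,-5,0,0,0,-40,1]'; python3 -m inch '[0,-1,0,0,0,-8,1, 0,-2,0,0,0,-16,1, -0.2,-3,0,0,0,-24,1, -0.4,-4,0,0,0,-32,1, -0.4,-5,0,0,0,-40,1]'
python3 - <<'E'
from go import *
G=np.array([448.5,0.5,96.5]); p2,R2=pose(G,th,np.radians(40),1); pb=p2-150*R2[:,2]; show(pb,R2)
from h import *
shot("side","s9"); shot("scene","sc9")
E
```

```text
time: 16.85
tool_pos: [461.1, 87.7, 218.8]
tcp_rot: [3.135, 0.7, 1.43]
contact_force: [0.7, -0.7, 0.1]
grip_width: 91.9
time: 17.35
tool_pos: [453.5, 37.6, 340.5]
tcp_rot: [3.133, 0.698, 0.725]
contact_force: [1.0, -0.6, 0.3]
grip_width: 91.7
time: 17.85
tool_pos: [449.5, -12.8, 340.3]
tcp_rot: [3.133, 0.698, 0.021]
contact_force: [0.9, -0.5, -0.2]
grip_width: 91.5
time: 18.35
tool_pos: [445.4, -63.4, 340.1]
tcp_rot: [3.132, 0.699, -0.683]
contact_force: [0.4, -0.1, -0.2]
grip_width: 92.2
delta cm [-0.87, -1.96, -14.31] deg [0.1, -0.4, -59.2] |dp| 14.5 |rv| 59.2
q [[-0.76, 0.41, 1.74, 0.55, 1.46, 2.32]]
```

View pics/s9.png

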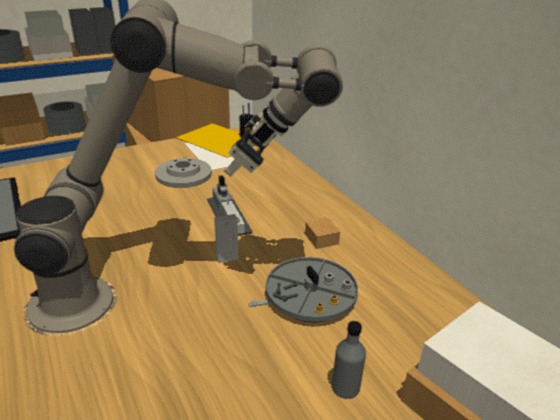

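The plate stands alone at (226,238). Continuing round to its other side.

```bash
python3 -m inch '[-0.2,-1,0,0,0,-8,1, -0.4,-2,0,0,0,-16,1, -0.6,-3,-1,0,0,-24,1, -0.9,-3,-3,0,0,-32,1, -0.9,-3,-5,0,0,-40,1]'; python3 -m inch '[0,0,-2,0,0,-8,1, 0,0,-4,0,0,-16,1, 0,0,-6,0,0,-19,1, 0,0,-7,0,0,-19,1, 0,0,-8,0,0,-19,1]'
python3 - <<'E'
from go import *
G=np.array([448.5,0.5,96.5]); p2,R2=pose(G,th,np.radians(40),1); pb=p2-150*R2[:,2]; show(pb,R2);show(p2,R2)
from h import *
shot("wrist","w10")
E
```

```text
time: 18.95
tool_pos: [435.9, -95.1, 289.5]
tcp_rot: [3.132, 0.698, -1.385]
contact_force: [0.4, 0.1, 1.0]
grip_width: 91.6
time: 19.45
tool_pos: [436.1, -94.8, 209.3]
tcp_rot: [3.134, 0.697, -1.712]
contact_force: [0.1, -0.0, 0.6]
grip_width: 91.8
delta cm [0.07, 1.17, -1.23] deg [-0.0, -0.4, -0.2] |dp| 1.7 |rv| 0.4
q [[-0.76, 0.41, 1.74, 0.55, 1.46, 2.32]]
delta cm [1.41, 10.72, -12.72] deg [-0.0, -0.4, -0.2] |dp| 16.7 |rv| 0.4
q [[-0.59, 0.55, 1.94, 0.7, 1.12, 2.22]]
```

View pics/w10.png

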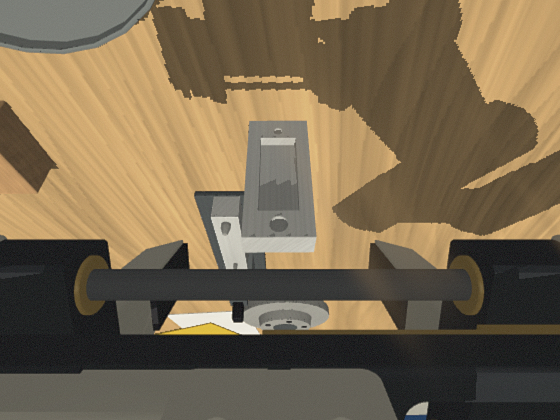

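Run:
```python
from go import *
from h import *
c=bot.calibration("wrist");im=cv2.imread("pics/w10.png")
crop(im[:,:,::-1],220,105,340,265,4,"z10")
```

```text
(no output)
```

View pics/z10.png

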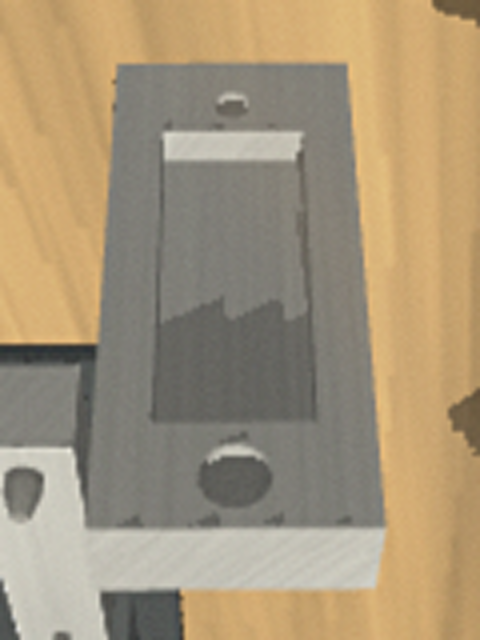

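Run:
```python
from go import *
from h import *
c=bot.calibration("wrist")
f=lambda x,y,z:onz(c,220+x/4-.4,105+y/4-.4,z)
tl,tr=f(86,527,146),f(386,527,146);bl,br=f(118,64,0),f(348,64,0);rl,rr=f(101,588,146),f(378,588,146)
for k,v in dict(tl=tl,tr=tr,rl=rl,rr=rr,bl=bl,br=br).items(): print(k,v.round(1))
for x,y in((tl,tr),(rl,rr),(bl,br)): v=x-y; print(np.linalg.norm(v),np.degrees(np.arctan2(v[1],v[0])),(x+y)/2)
print("n deg",np.degrees(np.arctan2(n[1],n[0])), "face plane from axis (450,0):", [(np.array(x)-[448.5,.5,0])@a for x in(tl,tr,bl,br,rl,rr)])
```

```text
tl [476.1 -20.6 146. ]
tr [415.8 -11.4 146. ]
rl [478.7   5.1 146. ]
rr [418.7  14.3 146. ]
bl [476.4 -18.1   0. ]
br [415.3  -9.2   0. ]
60.96823538486813 -8.683823653257251 [445.92744607 -15.9618676  146.        ]
60.67438751094074 -8.771864202788072 [448.71030754   9.7223224  146.        ]
61.72709586423649 -8.2830055088264 [445.84742472 -13.62931048   0.        ]
n deg 172.0 face plane from axis (450,0): [np.float64(-17.02351066374239), np.float64(-16.29587361904083), np.float64(-14.513418232614924), np.float64(-14.208526017370625), np.float64(8.753163225285038), np.float64(9.57051786480088)]
```

Run:
```python
from go import *
G=np.array([447.5,-1.5,95.5]); p2,R2=pose(G,th-np.radians(.4),np.radians(40),1)
for b in (100,50,0): show(p2-b*R2[:,2],R2)
```

```text
delta cm [0.41, 4.14, -5.03] deg [-0.1, -0.4, -0.6] |dp| 6.5 |rv| 0.7
q [[-0.72, 0.44, 1.83, 0.59, 1.34, 2.3]]
delta cm [0.87, 7.32, -8.86] deg [-0.1, -0.4, -0.6] |dp| 11.5 |rv| 0.7
q [[-0.66, 0.49, 1.89, 0.64, 1.23, 2.26]]
delta cm [1.34, 10.5, -12.69] deg [-0.1, -0.4, -0.6] |dp| 16.5 |rv| 0.7
q [[-0.6, 0.55, 1.95, 0.7, 1.11, 2.22]]
```

```bash
python3 -m inch '[0.4,4.1,-5,0,-0.4,-0.6,1, 0.9,7.3,-8.8,0,-0.4,-0.6,1, 1.1,8.9,-10.8,0,-0.4,-0.6,1, 1.3,10.5,-12.7,0,-0.4,-0.6,1, 1.3,10.5,-12.7,0,-0.4,-0.6,1]'
python3 - <<'E'
from go import *
G=np.array([447.5,-1.5,95.5]); p2,R2=pose(G,th-np.radians(.4),np.radians(40),1)
show(p2,R2)
from h import *
shot("wrist","w11")
E
```

```text
time: 20.0
tool_pos: [447.9, 13.0, 79.5]
tcp_rot: [3.135, 0.701, -1.717]
contact_force: [0.6, -0.3, 1.5]
grip_width: 91.9
delta cm [0.14, -0.26, 0.15] deg [-0.2, -0.2, -0.3] |dp| 0.3 |rv| 0.4
q [[-0.6, 0.55, 1.95, 0.7, 1.11, 2.22]]
```

View pics/w11.png

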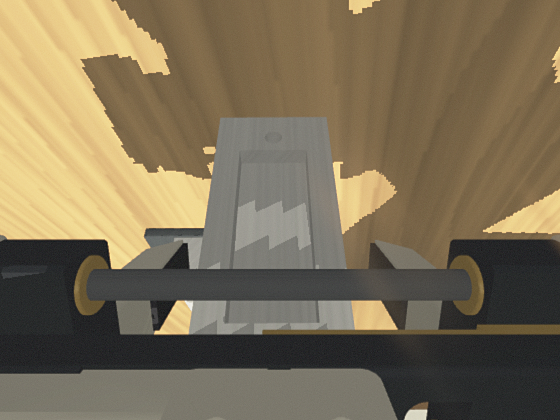

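```bash
python3 -m inch '[0.2,-0.2,0.1,-0.2,-0.2,-0.3,1, 0.2,-0.2,0.1,-0.2,-0.2,-0.3,0.4, 0.2,-0.2,0.1,-0.2,-0.2,-0.3,-1, 0.2,-0.2,0.1,-0.2,-0.2,-0.3,-1, 0.2,-0.2,0.1,-0.2,-0.2,-0.3,-1]';python3 -m inch '[0,0,0,0,0,0,-1, 0,0,0,0,0,0,-1, 0,0,0,0,0,0,-1, 0,0,0,0,0,0,-1, 0,0,0,0,0,0,-1]'; python3 chk.py 219.5 327.5 117.5 0;python3 - <<'E'
from h import *
shot("wrist","w12")
E
```

```text
time: 20.55
tool_pos: [451.0, 9.1, 82.0]
tcp_rot: [-3.138, 0.697, -1.718]
contact_force: [-0.3, -0.3, 0.1]
grip_width: 64.7
time: 21.05
tool_pos: [451.0, 9.0, 82.0]
tcp_rot: [-3.138, 0.697, -1.718]
contact_force: [-1.9, -1.4, 0.6]
grip_width: 62.1
edge world [449.5 -19.8   5.6] grasp [449.1  -2.9  96.4] in tool x,z 71.1 58.9
```

View pics/w12.png

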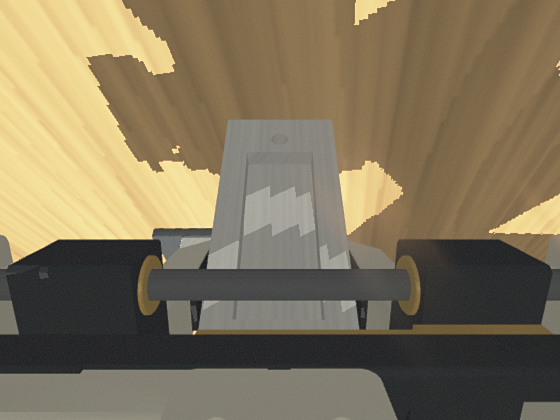

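Run:
```python
from go import *
from h import *
c=bot.calibration("wrist"); o=bot.get_obs();p0=np.array(o["tool_pos"]);R0=rot(o["tcp_rot"]);g=p0-18.8*R0[:,2]
P=onz(c,280,119.6,0); print(P,"face-grasp along a",(P-g)@a, onz(c,228,119.6,0)-onz(c,332,119.6,0))
print(R0.round(3).tolist(), np.degrees(np.arctan2(R0[1,2],R0[0,2])),np.degrees(np.arccos(-R0[2,2])))
```

```text
[446.71372807 -13.25645963   0.        ] face-grasp along a -10.602427461237234 [61.57305013 -9.18871432  0.        ]
[[-0.112, -0.989, 0.097], [-0.759, 0.148, 0.634], [-0.642, -0.003, -0.767]] 81.29997797634799 39.92767512915381
```

```bash
cat > back.py <<'E'
from go import *
o=bot.get_obs();p0=np.array(o["tool_pos"]);R0=rot(o["tcp_rot"]);g0=p0-18.8*R0[:,2];q=o["joint_positions"]
print("lift")
g=g0+Z*110; q=ik(g+18.8*R0[:,2],R0,[q])[0];print(q.round(2))
pl=g+18.8*R0[:,2]
for k in range(1,25):
    Rk=Ro.from_euler('z',np.radians(7.5*k)).as_matrix()@R0; pk=g+18.8*Rk[:,2]; s=ik(pk,Rk,[q])
    if not s: print(k,'fail');continue
    q=s[0]
    if k%6==0: print(7.5*k,((pk-pl)/10).round(1).tolist(),q.round(2).tolist(),marg(q).round(2))
E
python3 back.py
```

```text
lift
[-0.6   0.36  1.84  0.64  1.34  2.41]
45.0 [-0.9, -0.2, 0.0] [-0.4, 0.55, 1.5, 0.34, 1.7, 2.04] 0.96
90.0 [-1.4, -1.0, 0.0] [-0.17, 0.64, 1.33, -0.01, 1.86, 1.55] 0.8
135.0 [-1.2, -1.9, 0.0] [0.06, 0.6, 1.41, -0.36, 1.73, 1.04] 0.64
180.0 [-0.4, -2.4, 0.0] [0.22, 0.44, 1.71, -0.66, 1.35, 0.64] 0.34
```

```bash
python3 -m inch '[0,0,1,0,0,0,-1, 0,0,3,0,0,0,-1, 0,0,6,0,0,0,-1, 0,0,9,0,0,0,-1, 0,0,11,0,0,0,-1]'; python3 -m inch '[-0.2,0,0,0,0,8,-1, -0.4,0,0,0,0,16,-1, -0.6,-0.1,0,0,0,24,-1, -0.8,-0.1,0,0,0,32,-1, -0.9,-0.2,0,0,0,40,-1]'; python3 -m inch '[-0.1,-0.1,0,0,0,8,-1, -0.2,-0.3,0,0,0,16,-1, -0.3,-0.5,0,0,0,24,-1, -0.4,-0.6,0,0,0,32,-1, -0.5,-0.7,0,0,0,40,-1]'; python3 -m inch '[0,-0.2,0,0,0,8,-1, 0,-0.4,0,0,0,16,-1, 0.1,-0.6,0,0,0,24,-1, 0.1,-0.8,0,0,0,32,-1, 0.1,-0.9,0,0,0,40,-1]'; python3 -m inch '[0.1,-0.2,0,0,0,8,-1, 0.3,-0.4,0,0,0,16,-1, 0.4,-0.5,0,0,0,24,-1, 0.6,-0.6,0,0,0,32,-1, 0.8,-0.6,0,0,0,40,-1]'
python3 - <<'E'
from go import *
G=np.array([449,-3,206.]); p,R=pose(G,th+np.pi,np.radians(40),1); show(p,R)
from h import *
shot("wrist","w13");shot("side","s13")
E
```

```text
time: 21.6
tool_pos: [451.1, 9.0, 194.2]
tcp_rot: [-3.136, 0.696, -1.716]
contact_force: [0.2, -0.7, -2.9]
grip_width: 61.8
time: 22.1
tool_pos: [442.1, 6.6, 194.6]
tcp_rot: [-3.137, 0.695, -1.013]
contact_force: [-0.3, -0.4, -3.8]
grip_width: 61.8
time: 22.6
tool_pos: [437.4, -0.5, 194.9]
tcp_rot: [-3.137, 0.695, -0.311]
contact_force: [-0.8, -1.4, -2.2]
grip_width: 61.6
time: 23.1
tool_pos: [438.7, -9.3, 195.1]
tcp_rot: [-3.137, 0.695, 0.392]
contact_force: [-0.2, 0.0, -2.4]
grip_width: 62.0
time: 23.6
tool_pos: [446.7, -14.7, 195.3]
tcp_rot: [-3.137, 0.694, 1.095]
contact_force: [-0.4, -0.2, -2.7]
grip_width: 61.7
delta cm [0.06, -0.02, -0.37] deg [-0.3, -0.1, 19.4] |dp| 0.4 |rv| 19.4
q [[0.23, 0.44, 1.71, -0.66, 1.34, 0.64]]
```

View pics/w13.png

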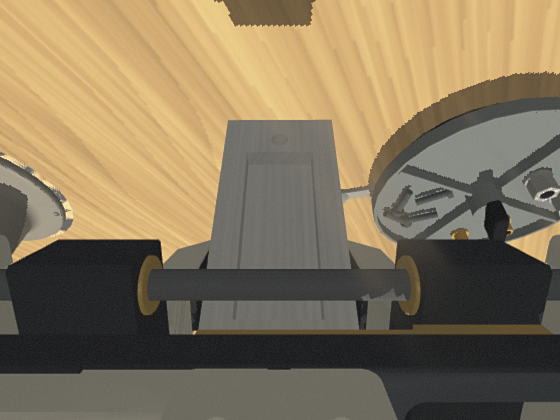

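View pics/s13.png

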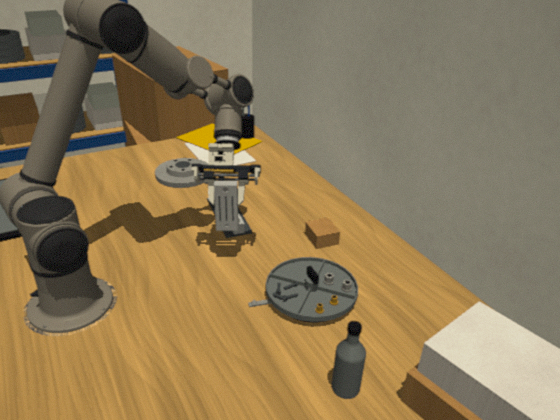

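```bash
cat > swing.py <<'E'
from go import *
seat2=np.array([541.4,168.0,58])
Gt=seat2+a*-23.4+Z*2.4; pf,Rf=pose(Gt,th,np.radians(50.0),0)
if __name__=="__main__":
    o=bot.get_obs();p0=np.array(o["tool_pos"]);R0=rot(o["tcp_rot"]);g0=p0-18.8*R0[:,2];q=o["joint_positions"]
    g1=Gt+Z*70
    rv=Ro.from_matrix(Rf@R0.T).as_rotvec();N=15
    print(np.degrees(rv))
    for k in range(1,N+1):
        f=k/N; Rk=Ro.from_rotvec(rv*f).as_matrix()@R0; gk=g0+(g1-g0)*f+Z*40*np.sin(np.pi*f); pk=gk+18.8*Rk[:,2]
        s=ik(pk,Rk,[q]); q=s[0]
        if k%5==0: base=None
        print(k,((pk-p0)/10).round(1).tolist(),np.degrees(rv*f).round(1).tolist(),q.round(2).tolist())
E
python3 -m inch '[0,0,0,-0.1,0,7,-1, 0.1,0,0,-0.2,0,14,-1, 0.1,0,-0.2,-0.3,0,19.4,-1, 0.1,0,-0.3,-0.3,0,19.4,-1, 0.1,0,-0.3,-0.3,0,19.4,-1]'; python3 swing.py
```

```text
time: 24.2
tool_pos: [446.5, -14.1, 192.9]
tcp_rot: [-3.14, 0.699, 1.425]
contact_force: [0.8, 0.2, -2.3]
grip_width: 62.1
[ 89.1072062  -12.92563505   0.2906721 ]
1 [0.6, 1.1, 0.2] [5.9, -0.9, 0.0] [0.2, 0.4, 1.69, -0.58, 1.32, 0.57]
2 [1.2, 2.3, 0.4] [11.9, -1.7, 0.0] [0.16, 0.37, 1.68, -0.48, 1.29, 0.49]
3 [1.9, 3.4, 0.5] [17.8, -2.6, 0.1] [0.13, 0.35, 1.66, -0.39, 1.26, 0.42]
4 [2.5, 4.6, 0.6] [23.8, -3.4, 0.1] [0.09, 0.33, 1.66, -0.29, 1.23, 0.34]
5 [3.1, 5.8, 0.5] [29.7, -4.3, 0.1] [0.04, 0.32, 1.65, -0.18, 1.21, 0.26]
6 [3.8, 6.9, 0.3] [35.6, -5.2, 0.1] [0.0, 0.32, 1.66, -0.07, 1.18, 0.17]
7 [4.4, 8.1, -0.0] [41.6, -6.0, 0.1] [-0.04, 0.32, 1.67, 0.04, 1.16, 0.09]
8 [5.0, 9.3, -0.5] [47.5, -6.9, 0.2] [-0.08, 0.32, 1.68, 0.15, 1.14, -0.01]
9 [5.6, 10.5, -1.2] [53.5, -7.8, 0.2] [-0.13, 0.34, 1.7, 0.27, 1.12, -0.1]
10 [6.3, 11.6, -2.0] [59.4, -8.6, 0.2] [-0.17, 0.36, 1.72, 0.39, 1.11, -0.21]
11 [6.9, 12.8, -2.9] [65.3, -9.5, 0.2] [-0.2, 0.39, 1.74, 0.51, 1.1, -0.32]
12 [7.5, 13.9, -4.0] [71.3, -10.3, 0.2] [-0.24, 0.43, 1.76, 0.63, 1.1, -0.43]
13 [8.1, 15.1, -5.1] [77.2, -11.2, 0.3] [-0.27, 0.48, 1.78, 0.75, 1.11, -0.55]
14 [8.7, 16.2, -6.3] [83.2, -12.1, 0.3] [-0.29, 0.54, 1.8, 0.86, 1.13, -0.67]
15 [9.4, 17.3, -7.5] [89.1, -12.9, 0.3] [-0.31, 0.61, 1.81, 0.96, 1.16, -0.78]
```

```bash
python3 -m inch '[0.6,1.1,0.2,5.9,-0.9,0,-1, 1.2,2.3,0.4,11.9,-1.7,0,-1, 1.9,3.4,0.5,17.8,-2.6,0.1,-1, 2.5,4.6,0.6,23.8,-3.4,0.1,-1, 3.1,5.8,0.5,29.7,-4.3,0.1,-1]'; python3 -m inch '[0.7,1.1,-0.2,5.9,-0.9,0,-1, 1.3,2.3,-0.5,11.9,-1.7,0,-1, 1.9,3.5,-1,17.8,-2.6,0.1,-1, 2.5,4.7,-1.7,23.8,-3.5,0.1,-1, 3.2,5.8,-2.5,29.7,-4.3,0.1,-1]'; python3 -m inch '[0.6,1.2,-0.9,5.9,-0.9,0,-1, 1.2,2.3,-2,11.9,-1.7,0,-1, 1.8,3.5,-3.1,17.8,-2.6,0.1,-1, 2.4,4.6,-4.3,23.8,-3.5,0.1,-1, 3.1,5.7,-5.5,29.7,-4.3,0.1,-1]'
python3 - <<'E'
from swing import *
from h import *
show(pf+Z*70,Rf)
shot("wrist","w14");c,im=shot("side","s14");crop(im,170,140,290,250,6,"z14")
E
```

```text
time: 24.7
tool_pos: [478.8, 43.9, 198.8]
tcp_rot: [-3.14, 0.17, 1.422]
contact_force: [-0.4, 0.8, -3.0]
grip_width: 61.8
time: 25.2
tool_pos: [512.2, 101.5, 174.4]
tcp_rot: [-3.138, -0.358, 1.421]
contact_force: [-1.3, 0.3, -2.5]
grip_width: 62.0
time: 25.7
tool_pos: [545.0, 157.4, 119.5]
tcp_rot: [-3.135, -0.887, 1.418]
contact_force: [-0.4, 1.1, -3.4]
grip_width: 61.9
delta cm [-0.49, 0.17, -0.12] deg [-0.9, -0.1, 0.5] |dp| 0.5 |rv| 1.0
q [[-0.31, 0.61, 1.81, 0.96, 1.16, -0.78]]
```

View pics/w14.png

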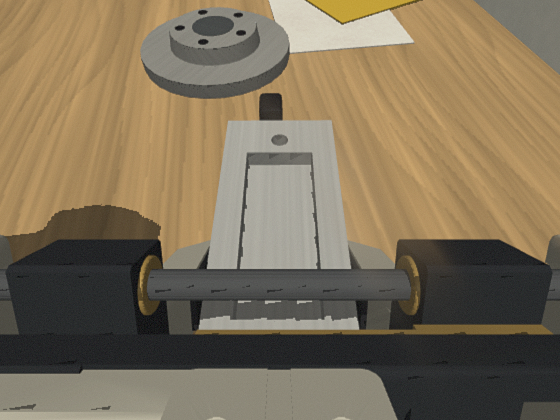

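View pics/z14.png

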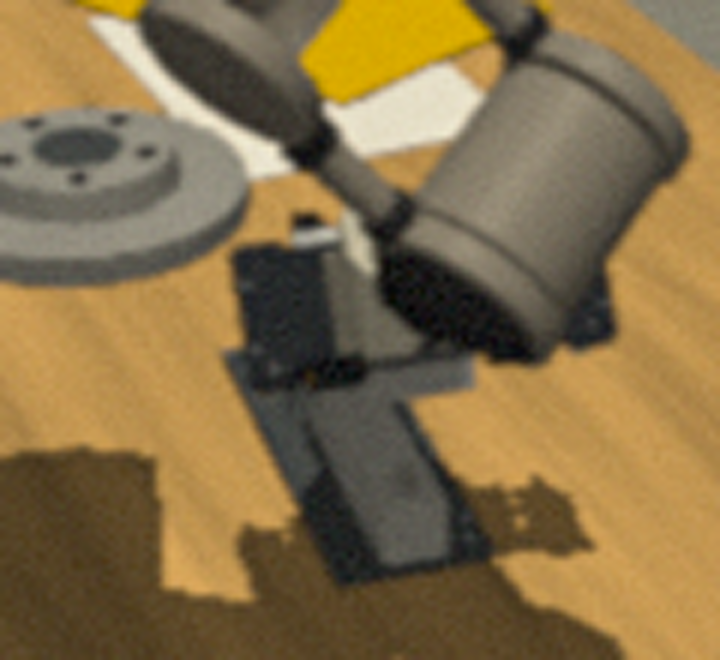

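Pocket face is up, with the thin hole at (279,140) towards the knob. Correcting the offset and lowering.

```bash
python3 -m inch '[-0.2,0.1,-0.8,-0.5,0,0.3,-1, -0.5,0.2,-1.6,-0.9,-0.1,0.5,-1, -0.5,0.2,-2.6,-0.9,-0.1,0.5,-1, -0.5,0.2,-3.6,-0.9,-0.1,0.5,-1, -0.5,0.2,-4,-0.9,-0.1,0.5,-1]'
python3 - <<'E'
from swing import *
show(pf,Rf)
E
```

```text
time: 26.3
tool_pos: [538.0, 159.3, 75.5]
tcp_rot: [-3.127, -0.869, 1.421]
contact_force: [-0.3, 0.1, -1.8]
grip_width: 61.6
delta cm [0.21, -0.02, -2.71] deg [0.1, -0.6, -0.0] |dp| 2.7 |rv| 0.6
q [[-0.31, 0.74, 1.83, 1.03, 1.08, -0.92]]
```

```bash
python3 -m inch '[0.2,0,-0.2,0.1,-0.6,0,-1, 0.2,0,-0.5,0.1,-0.6,0,-1, 0.2,0,-0.8,0.1,-0.6,0,-1, 0.2,0,-0.8,0.1,-0.6,0,-1, 0.2,0,-0.8,0.1,-0.6,0,-1]'
python3 - <<'E'
from swing import *
show(pf,Rf)
from h import *
c,im=shot("side","s15");crop(im,170,140,290,250,6,"z15")
c,im=shot("scene","sc15");crop(im,285,165,385,225,6,"z15b")
E
```

```text
time: 26.8
tool_pos: [540.1, 159.2, 67.5]
tcp_rot: [3.14, -0.872, 1.433]
contact_force: [-0.2, 0.9, -3.5]
grip_width: 61.7
delta cm [0.01, -0.02, -1.92] deg [0.1, 0.0, -0.0] |dp| 1.9 |rv| 0.1
q [[-0.31, 0.74, 1.83, 1.03, 1.08, -0.92]]
```

View pics/z15b.png

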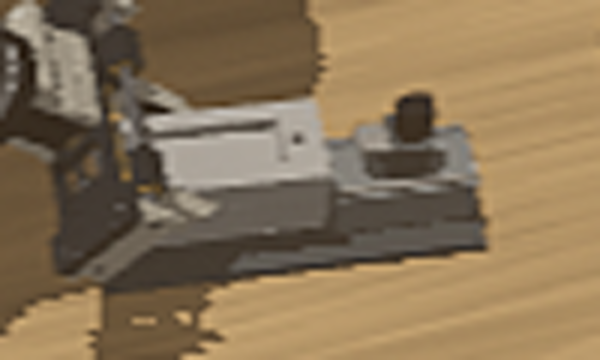

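Run:
```python
from swing import *
from h import *
c,im=shot("wrist","w15")
g=cv2.cvtColor(im,cv2.COLOR_RGB2GRAY)
for u in (240,280,320): print(u,g[114:128,u].tolist())
for z in (88,90,92): P=onz(c,280,120.5,z); print(z,P.round(1),"along a",(P-seat2)@a,"n",(P-seat2)@n)
P=onz(c,279.5,140,90);print("thin hole",(P-seat2)@a,(P-seat2)@n)
```

```text
240 [82, 70, 72, 73, 74, 74, 114, 175, 172, 169, 167, 169, 172, 171]
280 [86, 62, 57, 56, 56, 67, 124, 175, 173, 171, 166, 171, 170, 170]
320 [88, 82, 84, 89, 81, 89, 134, 172, 172, 169, 170, 170, 174, 170]
88 [552.3 241.4  88. ] along a 74.20947195531004 n -0.5947558510244092
90 [552. 239.  90.] along a 71.77833831047185 n -0.578924776697959
92 [551.6 236.6  92. ] along a 69.34720466563371 n -0.5630937023715029
thin hole 54.97722278173124 -0.24524095583701702
```

```bash
python3 -m inch '[0,0,-0.3,0,0,0,-1, 0,0,-0.6,0,0,0,-1, 0,0,-0.9,0,0,0,-1, 0,0,-1.1,0,0,0,-1, 0,0,-1.2,0,0,0,-1]'; python3 -m inch '[0,0,-0.1,0,0,0,-1, 0,0,-0.2,0,0,0,-1, 0,0,-0.3,0,0,0,-1, 0,0,-0.4,0,0,0,-1, 0,0,-0.5,0,0,0,-1]'
```

```text
time: 27.45
tool_pos: [540.0, 159.3, 55.3]
tcp_rot: [3.141, -0.872, 1.432]
contact_force: [-0.2, 0.2, -2.9]
grip_width: 62.0
time: 27.95
tool_pos: [540.2, 159.4, 50.5]
tcp_rot: [3.14, -0.872, 1.433]
contact_force: [1.9, 3.0, -1.2]
grip_width: 61.9
```

```bash
python3 -m inch '[0,0,-0.1,0,0,0,-1, 0,0,-0.2,0,0,0,-1, 0,0,-0.3,0,0,0,-1, 0,0,-0.4,0,0,0,-1, 0,0,-0.4,0,0,0,-1]'
```

```text
time: 28.45
tool_pos: [540.3, 159.6, 48.5]
tcp_rot: [3.139, -0.876, 1.434]
contact_force: [-3.4, -3.2, 13.9]
grip_width: 61.9
```

```bash
python3 -m inch '[0,0,0,0,0,0,-0.2, 0,0,0,0,0,0,0.5, 0,0,0,0,0,0,1, 0,0,0,0,0,0,1, 0,0,0,0,0,0,1]'; python3 -m inch '[0,0,0,0,0,0,1, -0.1,-0.8,0.7,0,0,0,1, -0.4,-3,2.6,0,0,0,1, -0.8,-6,5.1,0,0,0,1, -1.2,-9,7.6,0,0,0,1]'
python3 - <<'E'
from swing import *
from h import *
c,im=shot("wrist","w16");c,im=shot("side","s16");crop(im,170,140,290,250,6,"z16")
E
```

```text
time: 28.95
tool_pos: [540.3, 159.5, 48.4]
tcp_rot: [3.139, -0.876, 1.433]
contact_force: [1.2, 0.9, -0.8]
grip_width: 88.0
time: 29.45
tool_pos: [527.7, 68.3, 125.4]
tcp_rot: [3.141, -0.875, 1.433]
contact_force: [0.7, 0.0, 0.6]
grip_width: 91.9
```

View pics/w16.png

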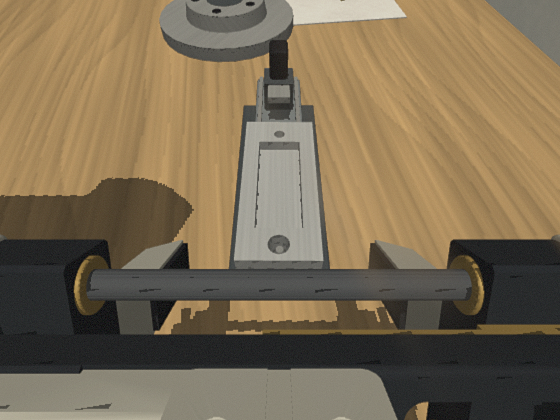

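View pics/z16.png

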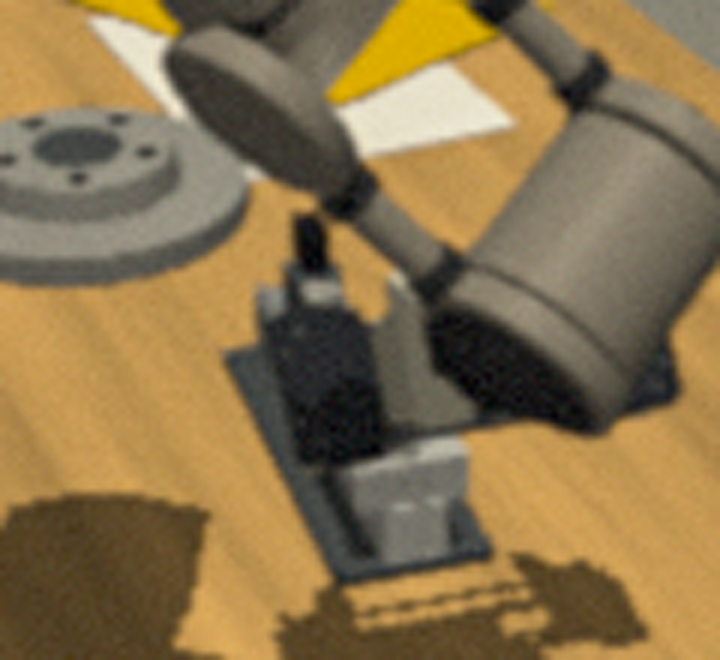

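Run:
```python
from swing import *
from h import *
c=bot.calibration("wrist")
for u,v,s in((279.5,134,56),(279,244,-60),(279.5,122,73)):
  P=onz(c,u,v,71); print(P.round(1),(P-a*s).round(1))
im=cv2.imread("pics/w16.png");g=cv2.cvtColor(im,cv2.COLOR_BGR2GRAY)
for v in (126,180,230,255):
    r=np.diff(g[v].astype(int)); print(v,[(i,int(g[v,i]),int(g[v,i+1])) for i in range(225,335) if abs(r[i])>25])
crop(im[:,:,::-1],225,30,335,270,3,"z17")
show(pf,Rf)
# target for pushing down check and lock pose
```

```text
[553.9 221.1  71. ] [546.1 165.6  71. ]
[536.6 106.   71. ] [545.  165.5  71. ]
[556.3 237.7  71. ] [546.2 165.4  71. ]
126 [(240, 150, 117), (241, 117, 70), (245, 76, 142), (246, 142, 171), (311, 172, 124), (312, 124, 77), (314, 71, 98), (315, 98, 143)]
180 [(235, 157, 127), (236, 127, 70), (240, 76, 139), (241, 139, 167), (256, 166, 96), (258, 96, 166), (299, 164, 98), (300, 98, 157), (316, 164, 103), (320, 89, 150)]
230 [(231, 146, 84), (235, 64, 103), (236, 103, 165), (320, 167, 89), (325, 78, 145)]
255 [(229, 147, 77), (233, 76, 143), (234, 143, 170), (322, 168, 84), (328, 80, 141)]
delta cm [0.99, 9.37, -7.89] deg [0.0, 0.5, 0.2] |dp| 12.3 |rv| 0.5
q [[-0.31, 0.74, 1.83, 1.03, 1.08, -0.92]]
```

View pics/z17.png

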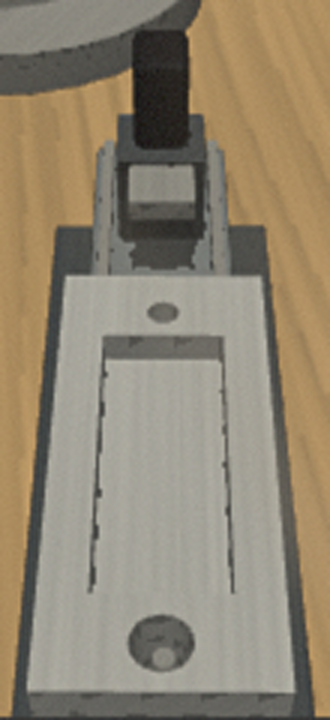

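Run:
```python
from go import *
p,R=pose(np.array([548,240,315.]),th,0,0); show(p,R)
o=bot.get_obs();p0=np.array(o["tool_pos"]);R0=rot(o["tcp_rot"])
```

```text
delta cm [1.78, 17.46, 16.9] deg [-49.5, 7.5, -0.0] |dp| 24.4 |rv| 50.0
q [[0.28, 0.44, 1.18, 0.0, 1.52, 0.42]]
```

```bash
python3 -m inch '[0,0,4,-6,1,0,1, 0.3,1,8.5,-14,2,0,1, 0.6,4,12,-22,3,0,1, 0.9,8,15,-30,4.5,0,1, 1.3,12,17,-38,5.5,0,1]';python3 -m inch '[0.3,3,0,-6,1,0,1, 0.5,5.5,0,-11.5,2,0,1, 0.5,5.5,0,-11.5,2,0,1, 0.5,5.5,0,-11.5,2,0,1, 0.5,5.5,0,-11.5,2,0,1]'
python3 - <<'E'
from h import *
c,im=shot("wrist","w18"); crop(im,220,60,340,270,3,"z18"); print(bot.get_obs()["tool_pos"],bot.get_obs()["dq"].round(2) if hasattr(bot.get_obs()["dq"],"round") else "")
import pickle; pickle.dump(c,open("c18.pkl","wb"))
E
```

```text
time: 30.05
tool_pos: [543.6, 185.0, 299.9]
tcp_rot: [3.13, -0.202, 1.431]
contact_force: [0.6, 1.6, -0.7]
grip_width: 91.7
time: 30.55
tool_pos: [548.3, 239.1, 299.3]
tcp_rot: [3.138, 0.002, 1.429]
contact_force: [-0.3, -0.1, 0.1]
grip_width: 91.8
[548.55140444 238.56698059 299.64766213] [-0.01 -0.01 -0.   -0.    0.    0.  ]
```

View pics/z18.png

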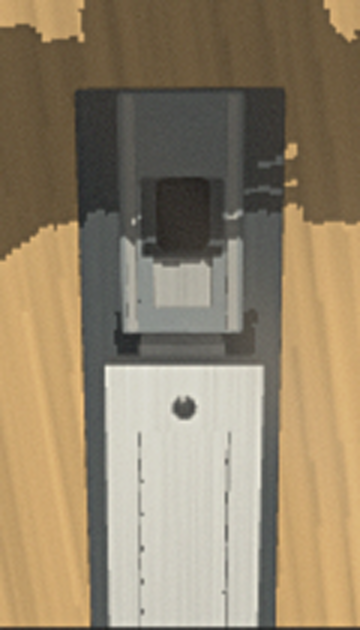

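Run:
```python
from plan import *
from h import *
c=bot.calibration("wrist"); im=cv2.imread("pics/w18.png");g=cv2.cvtColor(im,cv2.COLOR_BGR2GRAY)
for v in (190,220,250):
    r=np.diff(g[v].astype(int)); print(v,[(i,int(g[v,i]),int(g[v,i+1])) for i in range(240,315) if abs(r[i])>22])
P=lambda x,y,z:onz(c,220+x/3-.33,60+y/3-.33,z)
e=P(184,365,71);k0=P(184,177,114);k1=P(184,250,114)
for v in (e,P(185,407,71),k0,k1,P(183,306,82)): print(v.round(1),((v-seat)@a).round(1),((v-seat)@n).round(1))
```

```text
190 [(246, 185, 155), (247, 155, 88), (254, 91, 185), (255, 185, 219), (306, 214, 187), (307, 187, 113), (312, 104, 146), (313, 146, 173)]
220 [(247, 171, 139), (248, 139, 81), (254, 85, 123), (255, 123, 209), (265, 210, 154), (267, 138, 206), (294, 207, 177), (296, 170, 202), (306, 216, 106), (312, 88, 171)]
250 [(248, 168, 141), (249, 141, 82), (255, 91, 177), (256, 177, 208), (265, 206, 176), (266, 176, 204), (294, 206, 124), (295, 124, 198), (305, 215, 127), (306, 127, 85), (311, 76, 129), (312, 129, 161)]
[552.  239.5  71. ] 73.0 -0.7
[550.  222.8  71. ] 56.2 -1.0
[561.5 309.2 114. ] 143.4 -0.3
[558.1 285.7 114. ] 119.6 -0.3
[554.9 263.6  82. ] 97.2 -0.2
```

```bash
python3 -m inch '[0.1,-1.1,-4.5,0,0,0,-1, 0.1,-1.1,-9.5,0,0,0,-1, 0.1,-1.1,-14,0,0,0,-1, 0.1,-1.1,-18,0,0,0,-1, 0.1,-1.1,-20,0,0,0,-1]';python3 -m inch '[0,0,-0.8,0,0,0,-1, 0,0,-1.6,0,0,0,-1, 0,0,-1.8,0,0,0,-1, 0,0,-2,0,0,0,-1, 0,0,-2,0,0,0,-1]'
```

```text
time: 31.1
tool_pos: [547.8, 224.9, 96.1]
tcp_rot: [-3.14, 0.004, 1.425]
contact_force: [1.3, 0.2, 0.0]
grip_width: 56.2
time: 31.6
tool_pos: [548.4, 225.0, 77.0]
tcp_rot: [3.141, 0.003, 1.425]
contact_force: [0.7, -0.2, -0.6]
grip_width: 16.3
```

```bash
python3 -m inch '[0,0.2,0,0,0,0,-1, 0,0.2,0,0,0,0,-1, 0,0.2,0,0,0,0,-1, 0,0.2,-0.2,0,0,0,-1, 0,0.2,-0.4,0,0,0,-1]';python3 -m inch '[0,0,-0.1,0,0,0,-1, 0,0,-0.2,0,0,0,-1, 0,0,-0.3,0,0,0,-1, 0,0,-0.4,0,0,0,-1, 0,0,-0.4,0,0,0,-1]'
```

```text
time: 32.1
tool_pos: [548.4, 227.0, 72.9]
tcp_rot: [3.141, 0.003, 1.425]
contact_force: [-0.2, 0.3, -0.1]
grip_width: 0.4
time: 32.6
tool_pos: [548.3, 227.0, 71.1]
tcp_rot: [3.14, 0.003, 1.425]
contact_force: [-6.3, -1.9, 15.8]
grip_width: 0.3
```

```bash
python3 -m inch '[0,0,2,0,0,0,-1, -0.4,-3,2,0,0,0,-1, -0.9,-7,2,0,0,0,-1, -1.5,-11.6,2,0,0,0,-1, -1.5,-11.9,1,0,0,0,-1]';python3 -m inch '[0,0,0,0,0,0,-1, 0,0,-0.4,0,0,0,-1, 0,0,-0.8,0,0,0,-1, 0,0,-0.9,0,0,0,-1, 0,0,-0.9,0,0,0,-1]'
```

```text
time: 33.1
tool_pos: [533.5, 103.9, 82.0]
tcp_rot: [3.139, 0.004, 1.421]
contact_force: [0.3, 0.7, 1.0]
grip_width: 0.3
time: 33.6
tool_pos: [533.4, 104.8, 72.7]
tcp_rot: [3.139, 0.004, 1.422]
contact_force: [0.3, 0.6, 0.0]
grip_width: 0.6
```

```bash
python3 -m inch '[0,0.2,-0.1,0,0,0,-1, 0,0.2,-0.2,0,0,0,-1, 0,0.2,-0.3,0,0,0,-1, 0,0.2,-0.3,0,0,0,-1, 0,0.2,-0.3,0,0,0,-1]'; python3 -m inch '[0,0,2,0,0,0,-1, 0.5,4,5,0,0,0,-1, 1,8,8,0,0,0,-0.5, 1.5,12.5,8.5,0,0,0,0, 2,17,9,0,0,0,0]';python3 - <<'E'
from go import *
p,R=pose(seat+a*131.5,th,0,0); p[2]=87; show(p,R)
E
```

```text
time: 34.1
tool_pos: [533.6, 107.4, 71.0]
tcp_rot: [3.138, 0.003, 1.422]
contact_force: [-2.8, 2.9, 10.2]
grip_width: 0.6
time: 34.6
tool_pos: [554.1, 279.3, 162.6]
tcp_rot: [3.136, 0.002, 1.422]
contact_force: [0.6, -0.8, 0.1]
grip_width: 19.9
delta cm [0.54, 1.82, -7.56] deg [0.1, 0.3, 0.5] |dp| 7.8 |rv| 0.6
q [[0.37, 0.67, 1.38, 0.0, 1.09, 0.51]]
```

Both ends of the plate are at z = 71.0, so it's flush. Now to the knob.

```bash
python3 -m inch '[0.5,1.8,0,0,0.3,0.5,0.2, 0.5,1.8,0,0,0.3,0.5,0.2, 0.5,1.8,-1,0,0.3,0.5,0.2, 0.5,1.8,-4,0,0.3,0.5,0.2, 0.5,1.8,-7.4,0,0.3,0.5,0.2]';python3 -m inch '[0,0,0,0,0,0,0.2, 0,0,0,0,0,0,-0.5, 0,0,0,0,0,0,-1, 0,0,0,0,0,0,-1, 0,0,0,0,0,0,-1]'
```

```text
time: 35.1
tool_pos: [559.4, 295.9, 88.1]
tcp_rot: [3.139, 0.002, 1.429]
contact_force: [1.4, -0.3, -0.6]
grip_width: 54.3
time: 35.6
tool_pos: [560.1, 296.0, 89.6]
tcp_rot: [3.137, 0.001, 1.429]
contact_force: [0.7, 0.1, 0.3]
grip_width: 27.3
```

```bash
python3 -m inch '[0,0,0,0,0,0,-1, 0,0,0,0,0,0,-1, 0,0,0,0,0,0,-1, 0,0,0,0,0,0,-1, 0,0,0,0,0,0,-1]'
```

```text
time: 36.1
tool_pos: [559.3, 296.3, 90.1]
tcp_rot: [3.138, 0.001, 1.43]
contact_force: [-4.5, 0.4, 6.5]
grip_width: 17.8
```

```bash
python3 -m inch '[-0.1,-0.8,0,0,0,0,-1, -0.2,-1.6,0,0,0,0,-1, -0.3,-2.4,0,0,0,0,-1, -0.4,-3,0,0,0,0,-1, -0.4,-3.2,0,0,0,0,-1]';python3 -m inch '[0,-0.1,0,0,0,0,-1, 0,-0.2,0,0,0,0,-1, 0,-0.2,0,0,0,0,-1, 0,-0.2,0,0,0,0,-1, 0,-0.2,0,0,0,0,-1]'
```

```text
time: 36.6
tool_pos: [555.3, 266.3, 90.2]
tcp_rot: [3.138, -0.005, 1.428]
contact_force: [-2.3, 19.6, -2.1]
grip_width: 17.9
time: 37.1
tool_pos: [555.3, 266.4, 90.2]
tcp_rot: [3.138, -0.009, 1.429]
contact_force: [-1.5, 12.8, -0.4]
grip_width: 18.0
```

```bash
python3 -m inch '[0,0,0,0,0,0,1, 0,0,0,0,0,0,1, 0,0,0,0,0,0,1, 0,0,3,0,0,0,1, 0,0,8,0,0,0,1]'; python3 -m inch '[-0.2,-1,5,0,0,0,1, -0.4,-2,9,0,0,0,1, -0.4,-2.5,13,0,0,0,1, -0.4,-2.5,13,0,0,0,1, -0.4,-2.5,13,0,0,0,1]';  python3 - <<'E'
from h import *
c,im=shot("wrist","w19"); crop(im,220,60,340,270,3,"z19")
E
```

```text
time: 37.6
tool_pos: [553.6, 264.9, 167.6]
tcp_rot: [-3.139, -0.004, 1.428]
contact_force: [1.1, 0.4, 0.1]
grip_width: 53.4
time: 38.1
tool_pos: [550.1, 239.2, 298.4]
tcp_rot: [-3.141, -0.005, 1.427]
contact_force: [1.0, 0.1, -0.6]
grip_width: 90.2
```

View pics/z19.png

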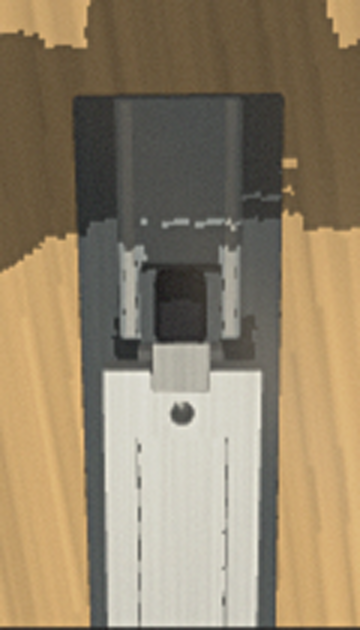

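Lock is home, with the tongue overlapping the plate as at the start. Moving over the carousel.

```bash
python3 -m inch '[0,-4,1,0,0,0,1, 0.5,-9,2,0,0,0,1, 1,-14,3,0,0,0,1, 1.5,-19,3,0,0,0,1, 2,-24,3,0,0,0,1]'; python3 -m inch '[0,-5,0,0,0,0,1, 0.5,-10,0,0,0,0,1, 1,-15,0,0,0,0,1, 1.5,-20,0,0,0,0,1, 1.5,-25,0,0,0,0,1]';python3 -m inch '[0,-5,0,0,0,0,1, 0,-6,0,0,0,0,1, 0,-6,0,0,0,0,1, 0,-6,0,0,0,0,1, 0,-6,0,0,0,0,1]'
python3 - <<'E'
from h import *
import pickle
c,im=shot("wrist","w20");pickle.dump(c,open("c20.pkl","wb"))
E
```

```text
time: 38.65
tool_pos: [568.7, 0.4, 325.3]
tcp_rot: [-3.135, -0.004, 1.427]
contact_force: [0.5, -0.6, -0.1]
grip_width: 91.5
time: 39.15
tool_pos: [583.4, -248.9, 322.8]
tcp_rot: [-3.132, -0.005, 1.427]
contact_force: [-0.3, -0.3, -0.1]
grip_width: 91.3
time: 39.65
tool_pos: [583.8, -306.9, 322.8]
tcp_rot: [-3.131, -0.006, 1.429]
contact_force: [0.4, 0.2, 0.7]
grip_width: 91.9
```

View pics/w20.png

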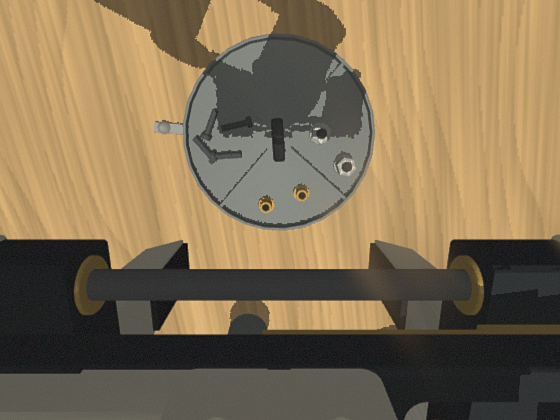

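Run:
```python
from plan import *
from h import *
c=bot.calibration("wrist");im=cv2.imread("pics/w20.png")
crop(im[:,:,::-1],150,25,390,235,3,"z20")
P=lambda u,v,z:onz(c,u,v,z)
# rim points
g=cv2.cvtColor(im,cv2.COLOR_BGR2HSV)
m=((g[:,:,1]<70)).astype(np.uint8)*255; m[238:]=0; m[:30]=0
cs,_=cv2.findContours(m,cv2.RETR_EXTERNAL,cv2.CHAIN_APPROX_NONE);ct=max(cs,key=cv2.contourArea);print(cv2.boundingRect(ct),cv2.contourArea(ct))
pts=np.array([P(u,v,40)[:2] for u,v in ct[:,0]])
f=lambda x:np.hypot(*(pts-x[:2]).T)-x[2]
r=least_squares(f,[590,-252,125],loss='soft_l1',f_scale=1.5);print(r.x,np.median(abs(r.fun)))
print("ptr",P(165,128,20),P(160,128,20))
```

```text
(154, 34, 221, 197) 29570.5
[ 586.58229339 -256.39769524  123.67938009] 0.43922286323073934
ptr [ 437.52533831 -221.93740625   20.        ] [ 430.81459973 -220.97743018   20.        ]
```

View pics/z20.png

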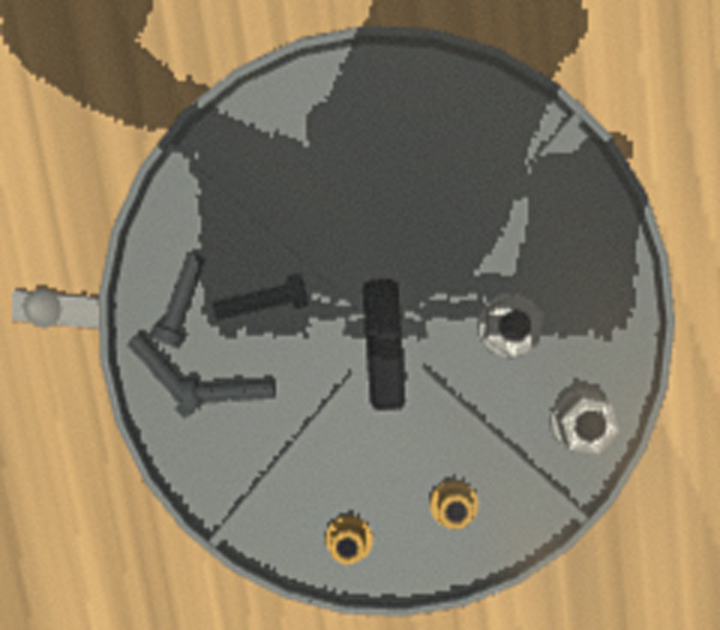

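Run:
```python
from plan import *
from h import *
c=bot.calibration("wrist")
f=lambda x,y,z:onz(c,150+x/3-.33,25+y/3-.33,z)
ang=lambda v:np.degrees(np.arctan2(v[1],v[0]))
b0,b1=f(381.5,281,86),f(387,408,86);print("bar",b0,b1,np.linalg.norm(b1-b0),(b0+b1)/2,ang(b1-b0))
d1=f(215,540,40)-f(350,372,40);d2=f(584,513,40)-f(424,366,40);print("div",ang(d1),ang(d2))
ax=np.array([586.6,-256.4,0])
print("div radial",ang(f(215,540,40)-ax),ang(f(584,513,40)-ax))
for z in(20,30,40): p=f(42,307,z); print("ptr",p,ang(p-ax),np.hypot(*(p-ax)[:2]))
for n_,x,y,z in(("nutA",514,323,52),("nutB",590,424,52),("sl",347,547,48),("sl",456,512,48)): p=f(x,y,z);print(n_,p.round(1),ang(p-ax).round(1),np.hypot(*(p-ax)[:2]).round(1))
```

```text
bar [ 589.68252914 -232.47504492   86.        ] [ 584.93594863 -280.50704144   86.        ] 48.265958150501426 [ 587.30923889 -256.49104318   86.        ] -95.6437149667782
div -137.64852656759908 -50.009821481563044
div radial -139.15203659357536 -48.1690820824127
ptr [ 436.03559901 -220.40483129   20.        ] 166.5547548942643 154.8072705502885
ptr [ 439.46691934 -220.86830944   30.        ] 166.4233804750613 151.36262570123108
ptr [ 442.89823967 -221.33178758   40.        ] 166.28588804629496 147.91881369677887
nutA [ 641.8 -256.3   52. ] 0.1 55.2
nutB [ 669.3 -302.8   52. ] -29.3 94.8
sl [ 557.6 -342.9   48. ] -108.6 91.2
sl [ 607.8 -333.8   48. ] -74.7 80.3
```

```bash
python3 -m inch '[0,1,-1,0,0,-8,1, 0,2,-2,0,0,-16.5,1, 0.1,3,-3,0,0,-25,1, 0.2,4,-4,0,0,-33.5,1, 0.3,5,-5,0,0,-42,1]'; python3 -m inch '[0,0,-1,0,0,-8,1, 0,0,-2,0,0,-16.5,1, 0,0,-3,0,0,-25,1, 0,0,-4,0,0,-33.5,1, 0,0,-5,0,0,-42,1]';python3 -m inch '[0,0,-1,0,0,-8,1, 0,0,-2,0,0,-16.5,1, 0,0,-3,0,0,-25,1, 0,0,-4,0,0,-33.5,1, 0,0,-5,0,0,-42,1]';python3 -m inch '[0,0,0,0,0,-8,1, 0,0,0,0,0,-16.5,1, 0,0,0,0,0,-25,1, 0,0,0,0,0,-33.5,1, 0,0,0,0,0,-42,1]'
python3 - <<'E'
from go import *
p,R=pose(np.array([587,-256.4,140+18.8]),np.radians(-94.2),0,0); show(p,R); print(np.degrees(bot.get_obs()["joint_positions"]))
E
```

```text
time: 40.2
tool_pos: [587.1, -254.9, 273.4]
tcp_rot: [-3.133, -0.005, 0.692]
contact_force: [0.3, 0.6, 0.3]
grip_width: 91.8
time: 40.7
tool_pos: [587.4, -253.2, 223.7]
tcp_rot: [-3.133, -0.006, -0.044]
contact_force: [0.7, -0.1, -0.6]
grip_width: 91.7
time: 41.2
tool_pos: [587.8, -251.5, 174.0]
tcp_rot: [-3.133, -0.007, -0.781]
contact_force: [-0.9, 0.0, 0.9]
grip_width: 91.8
time: 41.7
tool_pos: [588.1, -249.9, 174.7]
tcp_rot: [-3.132, -0.007, -1.519]
contact_force: [1.0, 0.3, 0.0]
grip_width: 91.8
delta cm [-0.11, -0.65, -3.47] deg [0.4, 0.6, -7.2] |dp| 3.5 |rv| 7.2
q [[-0.53, 0.63, 1.3, 0.0, 1.22, 2.68]]
[-2.98636261e+01  3.35381550e+01  7.29114148e+01 -5.26586605e-02
  7.28486295e+01  1.47158516e+02]
```

```bash
python3 -m inch '[-0.1,-0.6,0,0.4,0.6,-7.2,-0.1, -0.1,-0.6,-1,0.4,0.6,-7.2,-0.1, -0.1,-0.6,-3.5,0.4,0.6,-7.2,-0.1, -0.1,-0.6,-3.5,0.4,0.6,-7.2,-0.1, -0.1,-0.6,-3.5,0.4,0.6,-7.2,-0.1]'
python3 - <<'E'
from go import *
from h import *
p,R=pose(np.array([587,-256.4,61+18.8]),np.radians(-94.2),0,0); show(p,R)
shot("wrist","w21")
E
```

```text
time: 42.2
tool_pos: [587.0, -255.0, 139.4]
tcp_rot: [3.14, 0.0, -1.641]
contact_force: [0.2, -0.6, 0.6]
grip_width: 56.2
delta cm [0.0, -0.14, -7.84] deg [-0.0, -0.1, -0.2] |dp| 7.8 |rv| 0.2
q [[-0.53, 0.71, 1.38, -0.0, 1.05, 2.68]]
```

View pics/w21.png

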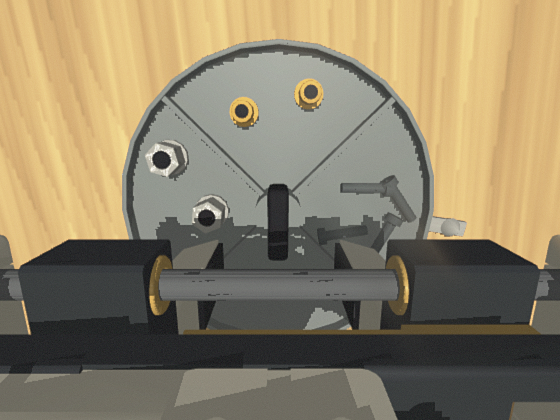

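The bar at u≈278 is aligned and centred between the fingers. Descend and grip.

```bash
python3 -m inch '[0,-0.1,-1,0,0,0,-0.1, 0,-0.1,-3,0,0,0,-0.1, 0,-0.1,-5,0,0,0,-0.1, 0,-0.1,-7,0,0,0,-0.1, 0,-0.1,-7.8,0,0,0,-0.1]';python3 -m inch '[0,0,0,0,0,0,-0.5, 0,0,0,0,0,0,-1, 0,0,0,0,0,0,-1, 0,0,0,0,0,0,-1, 0,0,0,0,0,0,-1]';python3 -m inch '[0,0,0,0,0,0,-1, 0,0,0,0,0,0,-1, 0,0,0,0,0,0,-1, 0,0,0,0,0,1,-1, 0,0,0,0,0,3,-1]'
```

```text
time: 42.75
tool_pos: [586.7, -256.0, 60.5]
tcp_rot: [3.139, 0.0, -1.641]
contact_force: [-0.4, 0.7, 0.4]
grip_width: 41.4
time: 43.25
tool_pos: [587.4, -256.4, 61.6]
tcp_rot: [3.142, -0.001, -1.642]
contact_force: [0.5, -0.5, 3.2]
grip_width: 13.8
time: 43.75
tool_pos: [587.4, -256.3, 61.5]
tcp_rot: [3.141, -0.001, -1.588]
contact_force: [0.6, -0.5, -0.9]
grip_width: 13.7
```

```bash
for i in 1 2 3; do python3 -m inch '[0,0,0,0,0,5,-1, 0,0,0,0,0,10,-1, 0,0,0,0,0,15,-1, 0,0,0,0,0,20,-1, 0,0,0,0,0,25,-1]'; done
```

```text
time: 44.25
tool_pos: [587.5, -256.3, 61.5]
tcp_rot: [-3.142, -0.001, -1.147]
contact_force: [1.0, 0.1, -0.8]
grip_width: 13.7
time: 44.75
tool_pos: [587.6, -256.3, 61.6]
tcp_rot: [-3.141, -0.001, -0.706]
contact_force: [0.9, 1.1, 0.0]
grip_width: 14.0
time: 45.25
tool_pos: [587.6, -256.2, 61.6]
tcp_rot: [-3.141, -0.001, -0.266]
contact_force: [1.0, 1.4, -0.5]
grip_width: 14.1
```

```bash
for i in 1 2 3; do python3 -m inch '[0,0,0,0,0,5,-1, 0,0,0,0,0,10,-1, 0,0,0,0,0,15,-1, 0,0,0,0,0,20,-1, 0,0,0,0,0,25,-1]'; done
```

```text
time: 45.75
tool_pos: [587.6, -256.1, 61.5]
tcp_rot: [-3.141, -0.001, 0.175]
contact_force: [1.5, -0.3, -0.2]
grip_width: 13.6
time: 46.25
tool_pos: [587.6, -256.0, 61.5]
tcp_rot: [-3.141, -0.001, 0.616]
contact_force: [0.2, -0.3, -0.4]
grip_width: 14.2
time: 46.75
tool_pos: [587.6, -256.0, 61.6]
tcp_rot: [-3.141, -0.001, 1.056]
contact_force: [-0.2, 0.5, -0.3]
grip_width: 13.7
```

```bash
python3 -m inch '[0,0,0,0,0,4,-1, 0,0,0,0,0,8,-1, 0,0,0,0,0,12,-1, 0,0,0,0,0,15,-1, 0,0,0,0,0,15.9,-1]'; python3 -m inch '[0,0,0,0,0,0,-0.8, 0,0,0,0,0,0,-0.4, 0,0,0,0,0,0,-0.1, 0,0,0,0,0,0,-0.1, 0,0,0,0,0,0,-0.1]'; python3 -m inch '[0,0,2,0,0,0,-0.1, 0,0,5,0,0,0,-0.1, 0,0,10,0,0,0,0.5, 0,-1,15,0,0,0,1, 0,-4,20,0,0,0,1]'; python3 -m inch '[0,-2,4,0,0,0,1, 0,-3,5,0,0,0,1, 0,-3,5,0,0,0,1, 0,-3,5,0,0,0,1, 0,-3,5,0,0,0,1]';python3 - <<'E'
from h import *
c,im=shot("wrist","w22");crop(im,150,25,390,235,3,"z22"); print(bot.get_obs()["tool_pos"])
E
```

```text
time: 47.25
tool_pos: [587.5, -255.9, 61.6]
tcp_rot: [-3.14, -0.001, 1.336]
contact_force: [0.3, -1.7, -0.5]
grip_width: 13.5
time: 47.75
tool_pos: [587.5, -255.9, 61.6]
tcp_rot: [-3.14, -0.001, 1.335]
contact_force: [-0.1, -0.2, -0.1]
grip_width: 39.5
time: 48.25
tool_pos: [587.9, -289.7, 256.9]
tcp_rot: [3.141, -0.001, 1.338]
contact_force: [1.4, -1.1, 0.3]
grip_width: 61.0
time: 48.75
tool_pos: [587.5, -318.7, 304.9]
tcp_rot: [-3.139, -0.002, 1.339]
contact_force: [-0.3, 0.0, -1.4]
grip_width: 91.6
[ 587.60859187 -318.68550143  305.09370682]
```

View pics/w22.png

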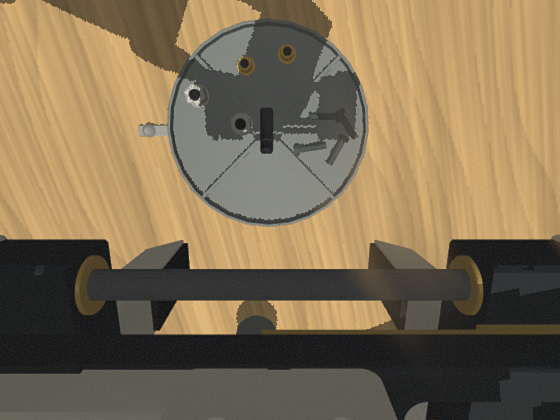

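View pics/z22.png

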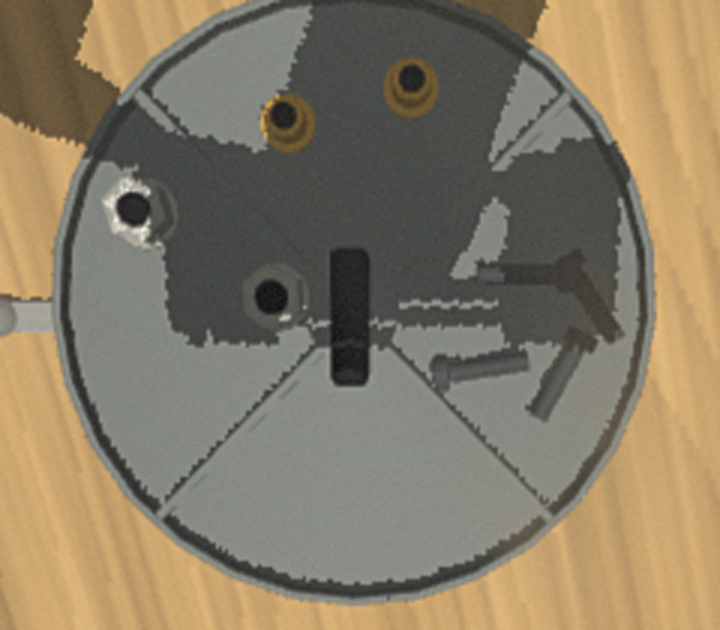

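```bash
cat > pos22.py <<'E'
from plan import *
from h import *
c=bot.calibration("wrist")
f=lambda x,y,z:onz(c,150+x/3-.33,25+y/3-.33,z)
ang=lambda v:np.degrees(np.arctan2(v[1],v[0]))
ax=(f(350,249,86)+f(350,385,86))/2;print("bar mid",ax); ax=np.array([587.2,-256.3,0])
D=[ang(f(*p,40)-ax) for p in((163,513),(550,515),(568,95),(135,93))];print("divs",np.round(D,1))
p=f(-3,316,15);print("ptr",p,ang(p-ax),np.hypot(*(p-ax)[:2]))
bar=f(350,249,86)-f(350,385,86);print("bar ang",ang(bar))
for n_,x,y,z in(("nutB",134,209,52),("nutA",271,296,52)): p=f(x,y,z);print(n_,p.round(1),ang(p-ax).round(1),np.hypot(*(p-ax)[:2]).round(1))
E
python3 pos22.py
```

```text
bar mid [ 587.46999185 -256.62280436   86.        ]
divs [-148.4  -58.2   31.4  121.7]
ptr [ 434.62839473 -220.59713358   15.        ] 166.8293626211889 156.6932972558515
bar ang 76.12404893620591
nutB [ 513.9 -197.1   52. ] 141.1 94.2
nutA [ 557.5 -241.2   52. ] 153.1 33.3
```

Bay centre 166.7° against pointer 166.8°, so the bay faces the pointer. Nut B is where expected. Nut A has moved from radius 55 to 33 mm, knocked aside. Looking closer at both.

```bash
python3 -m inch '[-1.5,1.5,-3,0,0,0,1, -3,3,-6,0,0,0,1, -4.5,4.5,-9,0,0,0,1, -5.8,5.4,-12.5,0,0,0,1, -5.8,5.4,-12.5,0,0,0,1]';python3 -m inch '[0,0,0,0,0,0,1, 0,0,0,0,0,0,1, 0,0,0,0,0,0,1, 0,0,0,0,0,0,1, 0,0,0,0,0,0,1]'
python3 - <<'E'
from h import *
c,im=shot("wrist","w23"); print(bot.get_obs()["tool_pos"]); crop(im,150,60,400,240,3,"z23")
E
```

```text
time: 49.3
tool_pos: [525.3, -260.8, 174.6]
tcp_rot: [-3.126, -0.007, 1.34]
contact_force: [-1.1, -0.2, 0.0]
grip_width: 92.1
time: 49.8
tool_pos: [525.8, -261.2, 175.3]
tcp_rot: [-3.128, -0.007, 1.34]
contact_force: [-0.2, -0.2, -0.1]
grip_width: 92.0
[ 525.66717585 -261.10517378  175.15036719]
```

View pics/z23.png

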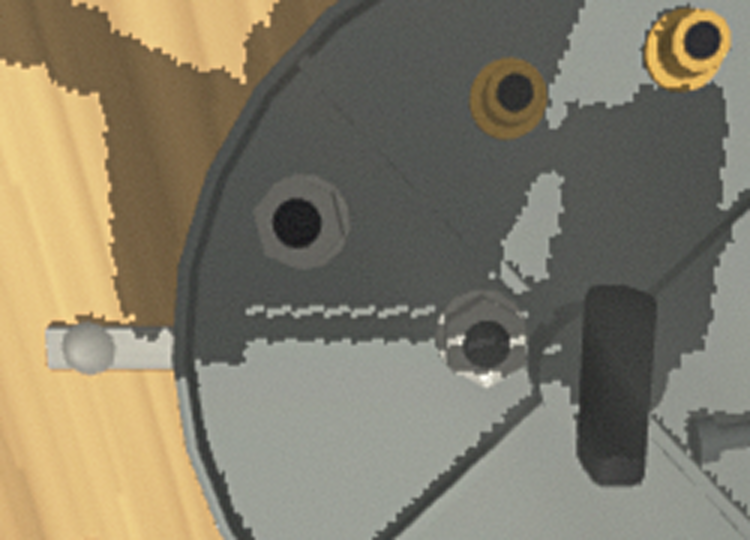

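Run:
```python
from plan import *
from h import *
c=bot.calibration("wrist");im=cv2.imread("pics/w23.png")
f=lambda x,y,z:onz(c,150+x/3-.33,60+y/3-.33,z)
for n_,x,y in(("B",297,223),("A",486,343)):
    print(n_,f(x,y,52).round(1))
out=[]
for (x,y) in ((249,134),(312,174)):
    s=im[y-28:y+28,x-28:x+28]; s=cv2.resize(s,(390,390),interpolation=cv2.INTER_CUBIC); s=cv2.convertScaleAbs(s,alpha=1.8,beta=-50); out.append(s)
cv2.imwrite("pics/z24.png",np.hstack(out))
```

```text
B [ 513.3 -196.7   52. ]
A [ 557.  -241.1   52. ]
```

View pics/z24.png

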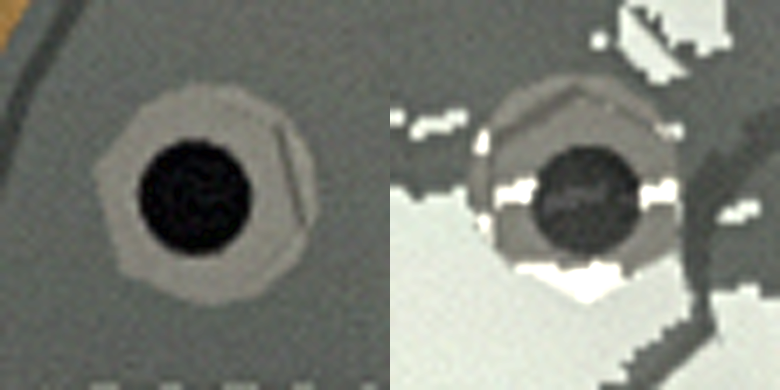

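Nut A stands at (557,-241) with its corner pointing image-up, so flats at about 47° and 107°. Nut B is at (513,-197) with flats at about 4°. B first.

```bash
python3 -m inch '[-0.4,2,-1,0.4,0,5,0.3, -0.8,4,-3,0.8,0.4,11,0, -1.2,6.4,-5,0.8,0.4,17,-0.1, -1.2,6.4,-8,0.8,0.4,17,-0.1, -1.2,6.4,-9,0.8,0.4,17,-0.1]'
python3 - <<'E'
from go import *
p,R=pose(np.array([513.3,-196.7,42+18.8]),np.radians(94),0,0); show(p,R)
from h import *
shot("wrist","w25")
E
```

```text
time: 50.35
tool_pos: [512.5, -196.0, 83.1]
tcp_rot: [-3.116, -0.022, 1.637]
contact_force: [-0.8, 0.1, 0.1]
grip_width: 56.6
delta cm [0.08, -0.07, -4.11] deg [-1.2, -1.5, 0.2] |dp| 4.1 |rv| 1.9
q [[-0.51, 0.6, 1.68, -0.0, 0.87, -0.58]]
```

View pics/w25.png

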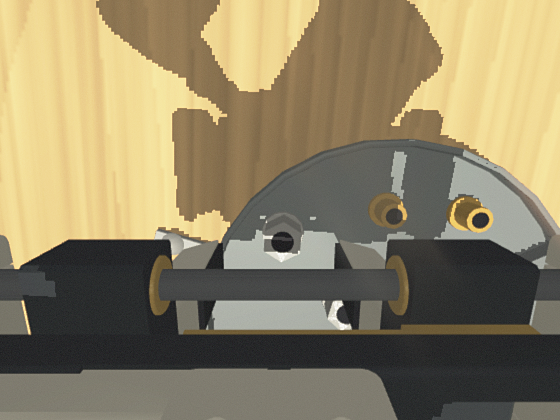

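```bash
python3 -m inch '[0.1,-0.1,-0.5,-1.2,-1.5,0.2,-0.1, 0.1,-0.1,-1.5,-1.2,-1.5,0.2,-0.1, 0.1,-0.1,-2.8,-1.2,-1.5,0.2,-0.1, 0.1,-0.1,-4,-1.2,-1.5,0.2,-0.1, 0.1,-0.1,-4.1,-1.2,-1.5,0.2,-0.1]'
python3 - <<'E'
from go import *
p,R=pose(np.array([513.3,-196.7,42+18.8]),np.radians(94),0,0); show(p,R)
E
```

```text
time: 50.9
tool_pos: [512.6, -197.2, 39.9]
tcp_rot: [-3.138, -0.001, 1.64]
contact_force: [-0.1, -0.4, -0.3]
grip_width: 41.5
delta cm [0.07, 0.05, 0.21] deg [-0.1, -0.2, 0.1] |dp| 0.2 |rv| 0.2
q [[-0.51, 0.6, 1.68, -0.0, 0.87, -0.58]]
```

```bash
python3 -m inch '[0.1,0,0.1,0,0,0,-0.2, 0.1,0,0.1,0,0,0,-0.6, 0.1,0,0.1,0,0,0,-1, 0.1,0,0.1,0,0,0,-1, 0.1,0,0.1,0,0,0,-1]'; python3 -m inch '[0,0,0,0,0,0,-1, 0,0,0,0,0,0,-1, 0,0,0,0,0,0,-1, 0,0,1,0,0,0,-1, 0,0,3,0,0,0,-1]'
```

```text
time: 51.4
tool_pos: [513.9, -197.3, 41.2]
tcp_rot: [-3.138, -0.001, 1.64]
contact_force: [0.7, 1.3, 0.4]
grip_width: 21.7
time: 51.9
tool_pos: [512.9, -196.8, 70.8]
tcp_rot: [-3.136, -0.003, 1.64]
contact_force: [0.3, 1.0, -0.7]
grip_width: 21.4
```

```bash
python3 -m inch '[0,0,4,0,0,0,-1, 0,1,8,0,0,0,-1, 0.5,5,9,0,0,0,-1, 1,9,10,0,0,-4,-1, 1,13,10,0,0,-8,-1]'; python3 -m inch '[0.5,4.5,0,0,0,0,-1, 1,9,0,0,0,0,-1, 1.5,13.5,0,0,0,0,-1, 2,18,0,0,0,0,-1, 2,22.5,0,0,0,0,-1]'
python3 - <<'E'
from go import *
p,R=pose(seat+[0.1,.6,0]+a*20,np.radians(86),0,0);p[2]=110; show(p,R)
from h import *
shot("wrist","w26")
E
```

```text
time: 52.4
tool_pos: [524.1, -65.9, 173.2]
tcp_rot: [-3.14, -0.002, 1.496]
contact_force: [0.4, 1.0, 0.3]
grip_width: 21.6
time: 52.9
tool_pos: [544.3, 161.0, 174.0]
tcp_rot: [-3.141, -0.002, 1.496]
contact_force: [0.7, 0.1, -0.2]
grip_width: 21.9
delta cm [-0.02, 2.67, -6.4] deg [-0.1, -0.0, 0.3] |dp| 6.9 |rv| 0.3
q [[0.2, 0.55, 1.54, -0.0, 1.06, 0.27]]
```

View pics/w26.png

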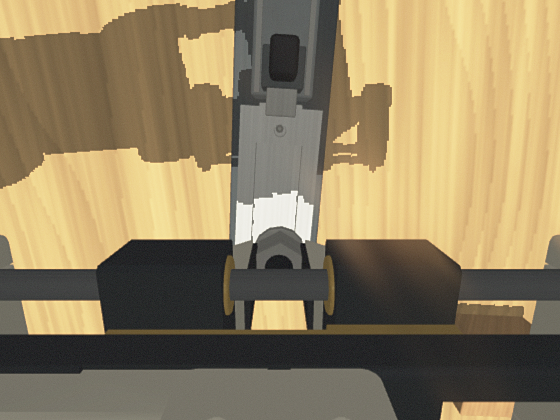

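```bash
python3 -m inch '[0,1.5,0,0,0,0,-1, 0,2.7,-1,0,0,0,-1, 0,2.7,-4,0,0,0,-1, 0,2.7,-6.5,0,0,0,-1, 0,2.7,-8,0,0,0,-1]'; python3 -m inch '[0,0,0,0,0,0,-1, 0,0,-0.4,0,0,0,-1, 0,0,-0.8,0,0,0,-1, 0,0,-1.2,0,0,0,-1, 0,0,-1.4,0,0,0,-1]'
```

```text
time: 53.45
tool_pos: [542.1, 193.7, 91.6]
tcp_rot: [-3.137, -0.005, 1.5]
contact_force: [-1.1, -0.6, -0.5]
grip_width: 21.8
time: 53.95
tool_pos: [542.2, 193.7, 77.7]
tcp_rot: [-3.138, -0.005, 1.5]
contact_force: [0.0, -1.1, -0.5]
grip_width: 21.6
```

```bash
python3 -m inch '[0.2,-0.4,0,0,0,0,-1, 0.2,-0.4,0,0,0,0,-1, 0.2,-0.4,-0.1,0,0,0,-1, 0.2,-0.4,-0.2,0,0,0,-1, 0.2,-0.4,-0.3,0,0,0,-1]'; python3 -m inch '[0,0,-0.1,0,0,0,-1, 0,0,-0.1,0,0,0,-1, 0,0,-0.1,0,0,0,-1, 0,0,-0.1,0,0,0,-1, 0,0,-0.1,0,0,0,-1]'
```

```text
time: 54.45
tool_pos: [544.3, 189.7, 74.7]
tcp_rot: [-3.138, -0.005, 1.5]
contact_force: [-0.2, -0.9, -0.8]
grip_width: 21.6
time: 54.95
tool_pos: [544.3, 189.8, 74.2]
tcp_rot: [-3.138, -0.005, 1.5]
contact_force: [-2.0, -0.1, 5.5]
grip_width: 21.0
```

Touching the pocket floor (+5.5 N at z = 74.2, as predicted). Release and lift.

```bash
python3 -m inch '[0,0,0,0,0,0,-0.7, 0,0,0,0,0,0,-0.4, 0,0,0,0,0,0,-0.2, 0,0,0,0,0,0,-0.1, 0,0,0,0,0,0,-0.1]'; python3 -m inch '[0,0,1,0,0,0,-0.1, 0,0,4,0,0,0,-0.1, 0,0,8,0,0,0,0.3, -0.5,-3,10,0,0,0,1, -0.8,-5,11,0,0,0,1]'; python3 -m inch '[-0.3,-2,0,0,0,0,1, -0.3,-2,0,0,0,0,1, -0.3,-2,0,0,0,0,1, -0.3,-2,0,0,0,0,1, -0.3,-2,0,0,0,0,1]'
python3 - <<'E'
from h import *
shot("wrist","w27")
E
```

```text
time: 55.45
tool_pos: [544.2, 189.8, 74.1]
tcp_rot: [-3.138, -0.005, 1.5]
contact_force: [-0.1, 0.2, 0.2]
grip_width: 40.6
time: 55.95
tool_pos: [537.0, 139.2, 187.4]
tcp_rot: [3.14, -0.006, 1.501]
contact_force: [0.1, 0.5, 0.3]
grip_width: 60.8
time: 56.45
tool_pos: [533.9, 120.0, 187.1]
tcp_rot: [3.141, -0.006, 1.502]
contact_force: [0.9, -0.4, -0.1]
grip_width: 91.5
```

View pics/w27.png

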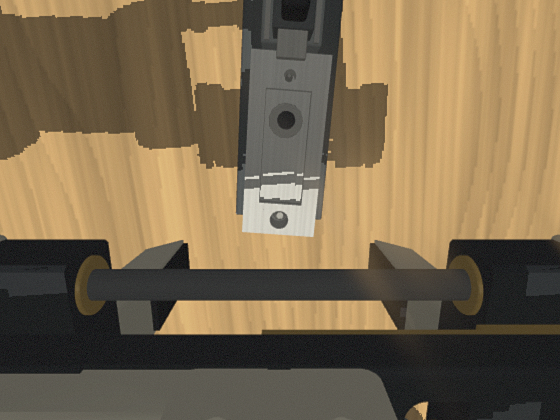

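Nut B stands in the pocket at (286,120). Back to the carousel for nut A.

```bash
python3 -m inch '[0,-4.5,0,0,0,0,1, 0,-9,0,0,0,0,1, 0,-14,0,0,0,0,1, 0,-19,0,0,0,0,1, -0.4,-24,0,0,0,0,1]'; python3 -m inch '[0,-4.5,0,0,0,0,1, 0,-9,0,0,0,0,1, 0,-13.5,0,0,0,0,1, 0,-14.5,0,0,0,0,1, 0,-14.5,0,0,0,0,1]'; python3 -m inch '[0,0,0,0,0,0,1, 0,0,0,0,0,0,1, 0,0,0,0,0,0,1, 0,0,0,0,0,0,1, 0,0,0,0,0,0,1]';python3 - <<'E'
from h import *
c,im=shot("wrist","w28"); print(bot.get_obs()["tool_pos"],bot.get_obs()["tcp_rot"]); crop(im,150,40,400,240,3,"z28")
E
```

```text
time: 57.0
tool_pos: [530.1, -121.3, 186.9]
tcp_rot: [3.141, -0.006, 1.503]
contact_force: [0.1, -0.9, -0.8]
grip_width: 91.7
time: 57.5
tool_pos: [530.0, -267.4, 186.1]
tcp_rot: [-3.142, -0.007, 1.501]
contact_force: [0.4, 0.3, 0.1]
grip_width: 91.8
time: 58.0
tool_pos: [530.2, -266.7, 186.3]
tcp_rot: [3.141, -0.006, 1.501]
contact_force: [0.1, 0.0, 0.2]
grip_width: 91.6
[ 530.11460579 -266.91048791  186.29061515] [ 3.14144303 -0.00643986  1.50118529]
```

View pics/z28.png

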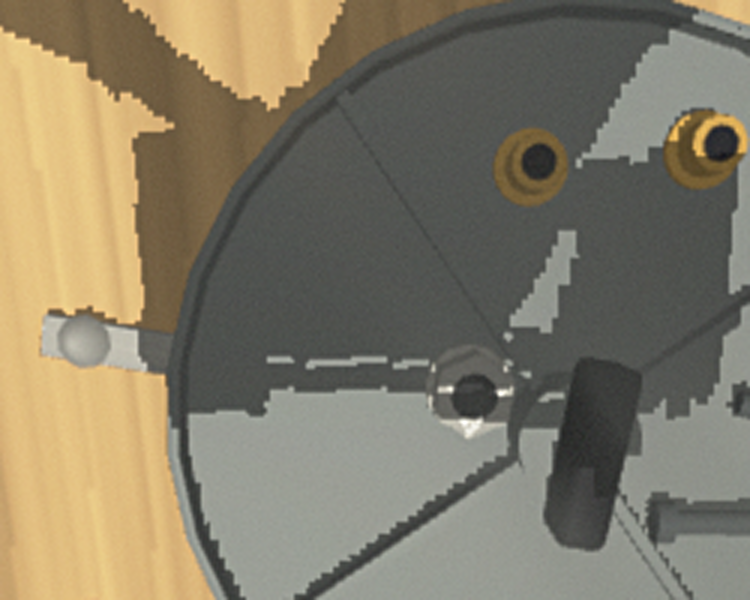

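Run:
```python
from plan import *
from h import *
c=bot.calibration("wrist"); im=cv2.imread("pics/w28.png")
f=lambda x,y,z:onz(c,150+x/3-.33,40+y/3-.33,z)
print(f(474,397,52).round(1), "hub r", f(510,420,45), "bar",f(608,362,86),f(577,548,86))
s=im[140:200,280:336]; s=cv2.resize(s,None,fx=8,fy=8,interpolation=cv2.INTER_CUBIC); cv2.imwrite("pics/z29.png",cv2.convertScaleAbs(s,alpha=1.5,beta=-30))
```

```text
[ 557.2 -241.8   52. ] hub r [ 568.24298907 -250.53535059   45.        ] bar [ 589.39262906 -230.52411729   86.        ] [ 580.22922523 -279.85049139   86.        ]
```

View pics/z29.png

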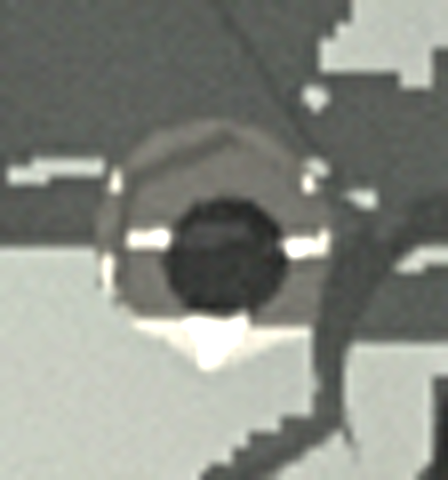

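```bash
python3 -m inch '[0.5,0.5,0,0,0,8,0.5, 1,1,0,0,0,16,0, 1.5,1.5,-1,0,0,24,-0.3, 2,2,-2,0,0,32,-0.3, 2.7,2.5,-3,0,0,40,-0.3]';  python3 -m inch '[0,0,-0.5,0,0,8,-0.3, 0,0,-1,0,0,16,-0.3, 0,0,-1.5,0,0,24,-0.3, 0,0,-2,0,0,24,-0.3, 0,0,-2,0,0,24,-0.3]'
python3 - <<'E'
from go import *
p,R=pose(np.array([557,-241.5,43+18.8]),np.radians(150),0,0); show(p,R)
from h import *
shot("wrist","w30")
E
```

```text
time: 58.55
tool_pos: [557.2, -241.6, 156.1]
tcp_rot: [3.141, -0.006, 2.205]
contact_force: [-0.1, -0.7, -0.1]
grip_width: 56.1
time: 59.05
tool_pos: [556.9, -241.4, 135.4]
tcp_rot: [3.141, -0.008, 2.62]
contact_force: [0.4, -0.2, -0.0]
grip_width: 32.6
delta cm [0.01, -0.01, -9.24] deg [-0.2, -0.4, -0.1] |dp| 9.2 |rv| 0.5
q [[-0.54, 0.68, 1.5, -0.0, 0.96, -1.58]]
```

View pics/w30.png

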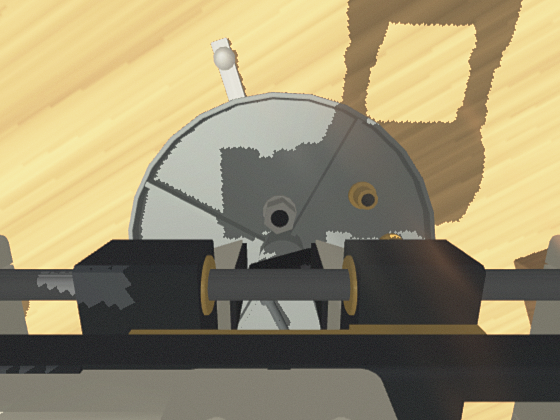

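```bash
python3 - <<'E'
from go import *
from h import *
c=bot.calibration("wrist"); print(onz(c,279,217.5,52),bot.get_obs()["tool_pos"])
E
python3 -m inch '[0,0,-2,-0.2,-0.4,0,-0.3, 0,0,-4.5,-0.2,-0.4,0,-0.3, 0,0,-6.5,-0.2,-0.4,0,-0.3, 0,0,-8.4,-0.2,-0.4,0,-0.3, 0,0,-9.2,-0.2,-0.4,0,-0.3]'
```

```text
[ 557.21123477 -241.72510366   52.        ] [ 557.051442   -241.51319265  135.80103211]
time: 59.6
tool_pos: [556.3, -241.1, 42.3]
tcp_rot: [3.141, -0.002, 2.618]
contact_force: [-0.0, -0.8, 0.3]
grip_width: 32.4
```

```bash
python3 -m inch '[0,0,0,0,0,0,-0.4, 0,0,0,0,0,0,-0.6, 0,0,0,0,0,0,-1, 0,0,0,0,0,0,-1, 0,0,0,0,0,0,-1]'; python3 -m inch '[0,0,0,0,0,0,-1, 0,0,0,0,0,0,-1, 0,0,0.5,0,0,0,-1, 0,0,2.5,0,0,0,-1, 0,0,6,0,0,0,-1]'
```

```text
time: 60.1
tool_pos: [556.6, -241.3, 43.0]
tcp_rot: [3.141, -0.001, 2.618]
contact_force: [0.8, 0.6, -1.0]
grip_width: 21.6
time: 60.6
tool_pos: [555.2, -240.5, 101.6]
tcp_rot: [3.141, -0.006, 2.618]
contact_force: [-0.1, 0.6, -1.5]
grip_width: 22.1
```

```bash
python3 -m inch '[0,1,4,0,0,-4,-1, 0,3,7,0,0,-10,-1, 0,7,8,0,0,-18,-1, -0.3,11,8,0,0,-26,-1, -0.5,15,8,0,0,-34,-1]'; python3 -m inch '[-0.3,4,0,0,0,-7,-1, -0.5,8,0,0,0,-14,-1, -0.7,12,0,0,0,-21,-1, -1,16,0,0,0,-28,-1, -1.2,20,0,0,0,-34,-1]'
python3 - <<'E'
from go import *
p,R=pose(np.array([538.2,146.2,110+18.8]),np.radians(82),0,0); show(p,R)
E
```

```text
time: 61.1
tool_pos: [550.1, -89.3, 182.6]
tcp_rot: [3.14, -0.005, 2.018]
contact_force: [0.9, 0.5, -0.3]
grip_width: 22.0
time: 61.6
tool_pos: [537.7, 112.3, 183.2]
tcp_rot: [3.139, -0.005, 1.42]
contact_force: [0.7, -0.5, -0.9]
grip_width: 21.9
delta cm [0.05, 3.39, -7.32] deg [-0.3, 0.2, 0.6] |dp| 8.1 |rv| 0.7
q [[0.13, 0.52, 1.59, 0.0, 1.03, 0.27]]
```

```bash
python3 -m inch '[0,1.5,0,0,0,0,-1, 0.1,3,-1,0,0,0.6,-1, 0.1,3.4,-3,0,0,0.6,-1, 0.1,3.4,-5,0,0,0.6,-1, 0.1,3.4,-7.3,0,0,0.6,-1]'; python3 -m inch '[0,0,0,0,0,0,-1, 0,0,0,0,0,0,-1, 0,0,0,0,0,0,-1, 0,0,0,0,0,0,-1, 0,0,0,0,0,0,-1]'
python3 - <<'E'
from go import *
p,R=pose(np.array([538.2,146.2,77.5+18.8]),np.radians(82),0,0); show(p,R)
from h import *
shot("wrist","w31")
E
```

```text
time: 62.1
tool_pos: [538.9, 146.2, 109.2]
tcp_rot: [3.138, -0.005, 1.431]
contact_force: [-0.3, 1.1, -0.3]
grip_width: 21.6
time: 62.6
tool_pos: [539.4, 146.2, 110.2]
tcp_rot: [3.137, -0.005, 1.431]
contact_force: [-0.9, 0.1, -0.4]
grip_width: 21.9
delta cm [-0.12, -0.0, -3.27] deg [-0.3, 0.3, 0.0] |dp| 3.3 |rv| 0.4
q [[0.13, 0.56, 1.62, -0.0, 0.96, 0.27]]
```

View pics/w31.png

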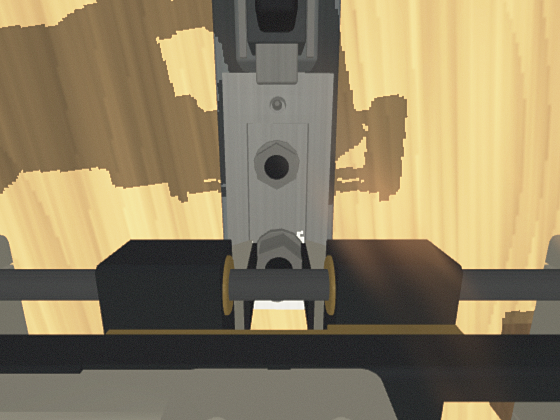

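Nut A is held over the pocket in line with nut B at (277,163). Lowering.

```bash
python3 -m inch '[-0.1,0,-0.8,0,0,0,-1, -0.1,0,-1.6,0,0,0,-1, -0.1,0,-2.4,0,0,0,-1, -0.1,0,-3,0,0,0,-1, -0.1,0,-3.2,0,0,0,-1]'; python3 -m inch '[0,0,-0.1,0,0,0,-1, 0,0,-0.2,0,0,0,-1, 0,0,-0.2,0,0,0,-1, 0,0,-0.2,0,0,0,-1, 0,0,-0.2,0,0,0,-1]'
```

```text
time: 63.15
tool_pos: [537.6, 146.1, 76.8]
tcp_rot: [3.139, -0.005, 1.431]
contact_force: [-0.4, 0.6, -0.7]
grip_width: 22.0
time: 63.65
tool_pos: [537.8, 146.2, 75.7]
tcp_rot: [3.138, -0.005, 1.431]
contact_force: [-2.2, 0.1, 6.2]
grip_width: 22.0
```

```bash
python3 -m inch '[0,0,0,0,0,0,-0.7, 0,0,0,0,0,0,-0.4, 0,0,0,0,0,0,-0.2, 0,0,0,0,0,0,-0.1, 0,0,0,0,0,0,-0.1]'; python3 -m inch '[0,0,1,0,0,0,-0.1, 0,0,4,0,0,0,-0.1, 0,0,8,0,0,0,0.3, -0.5,-3,12,0,0,0,0.6, -0.8,-5,16,0,0,0,1]'; python3 -m inch '[-0.3,0,1,0,0,0,1, -0.3,0,1,0,0,0,1, -0.3,0,1,0,0,0,1, -0.3,0,1,0,0,0,1, -0.3,0,1,0,0,0,1]'
python3 - <<'E'
from h import *
c,im=shot("wrist","w32");c,im=shot("scene","sc32");crop(im,170,160,400,280,3.4,"z32");c,im=shot("side","s32")
E
```

```text
time: 64.15
tool_pos: [537.9, 146.2, 75.7]
tcp_rot: [3.138, -0.005, 1.431]
contact_force: [-0.2, 1.0, -1.0]
grip_width: 40.6
time: 64.65
tool_pos: [529.3, 95.5, 237.9]
tcp_rot: [3.138, -0.005, 1.432]
contact_force: [0.8, -0.0, 0.3]
grip_width: 60.5
time: 65.15
tool_pos: [525.8, 95.9, 246.2]
tcp_rot: [3.141, -0.004, 1.433]
contact_force: [-0.7, 0.5, 0.5]
grip_width: 91.3
```

View pics/w32.png

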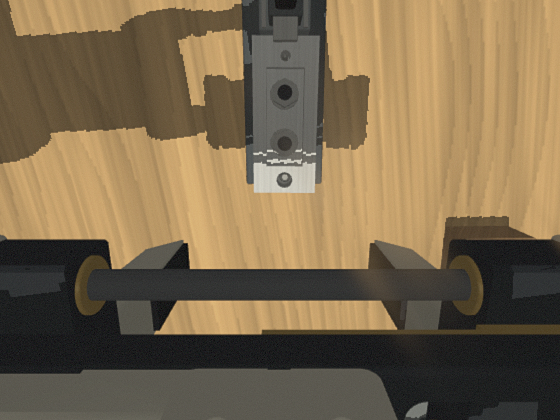

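View pics/z32.png

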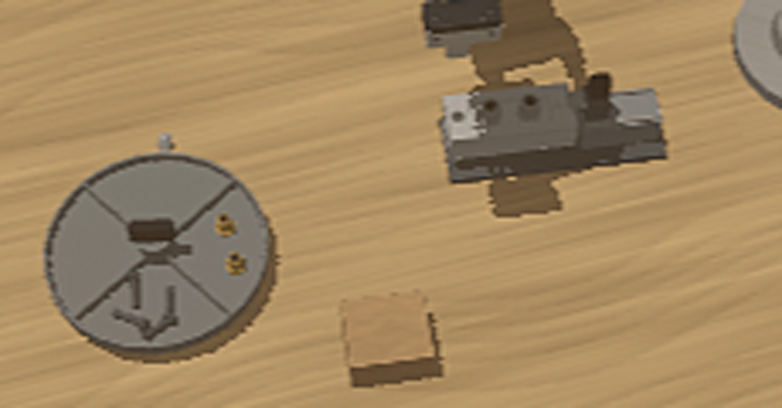

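View pics/s32.png

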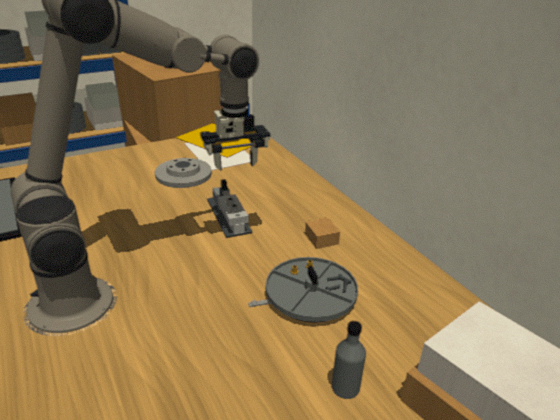

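Run:
```python
from plant import bot
print(bot.close_job(), bot.get_obs()["time"])
```

```text
the job is handed in; nothing more can be done
the job is handed in; nothing more can be done
```

The changeover is done and the job was handed in at about 65 s of the 208 s allowed; close_job gives no verdict.

- **Plate and lock:** I pulled the lock open to its stop and turned the plate over by standing it on its +x end and regripping it from the other side. It is back on the pins with the pocket up. A light press at both ends read z = 71.0 to 71.1 mm against 71 for a flush seat. The lock slide then moved about 30 mm to its stop, and its tongue overlaps the plate end as it did at the start.
- **Carousel:** I turned it about 170.5°. The middle of the nut bay measured at 166.7° and the pointer at 166.8°. I did not measure this again after picking up the nuts; the last pictures show nothing moved.
- **Nuts:** Two wheel nuts were present, and no picture showed a third. Both now stand on the pocket floor at about own x = ±22 mm, and the nut bay is empty in the final pictures.
- **Nut moved:** One nut had shifted inwards from about 55 to 33 mm from the axis around the time I gripped and turned the carousel. It was either the announced knock or contact I didn't notice. It stayed upright in its bay, and I located it again before picking it up.
- **Other objects:** The sleeves, carton, disc and bottle were not touched. No contact force I read was above about 29 N.

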